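# Sort produce and jars into a two-tier ingredients stand

## Robot

A 6-joint arm with a two-finger parallel gripper is mounted at the origin on a cart in front of the work surface, level with it; the furniture and walls round the work are solid. World frame = base frame: x ahead of the robot, y to its left, z up, the work surface at z = 0. Lengths are in m, angles in rad, forces in N, time in s.
With the tool pointing down it reaches from about 0.25 to 0.775 m from the base axis. Payload 8.9 kg.
Tool frame: the origin (TCP) lies at the very end of the fingers, on their centre line; the grasp point (between the pads) lies 19 mm behind it; z points along the fingers, y is the line along which they close (so a half turn about z gives the same grasp; the last joint's range is limited). The gripper opens to 85 mm and grips with 20 to 120 N. Pads are 22 mm wide; open, the fingers measure 114 mm over their backs; the gripper's body (76 mm by 85 mm) begins 54 mm behind the grasp point. The pads swing forward as they close: fully open they stand 13 mm farther back than shut.
Start: joints at [-1.431, 0.291, -0.153, 1.127, 0, 1.431], TCP at [0.144, -0.505, 0.231] pointing down, gripper open.
Joint ranges: [-2.52, 2.52], [-0.91, 1.74], [-1.3, 1.37], [-1.96, 2.02], [-1.52, 1.47], [-3.14, 3.14]. Speed limits (rad/s): [2.22, 2.22, 2.79, 3.14, 3.14, 3.14].

## Interface

Orientations are given as a rotation vector (axis times angle).
In Python, from plant import robot gives the robot as it stands.
- The arm moves only by the tool arm_command, never from a script. Its argument "motion" is a list of rows, each an object of numbers: "hand": the gripper's target within -1 to 1 (shut at 1, half-way at 0, fully open at -1); "tx", "ty", "tz": the shift along the tool's x, y, z normalised to -1 to 1, where 1 is 200 mm; "turn": the turn about the tool's z normalised to -1 to 1, where 1 is 90 degrees. In form: [{"hand": .., "tx": .., "ty": .., "tz": .., "turn": ..}, ...]. A call has 1 to 12 rows; each row is the pose to reach, as a shift and turn from the pose commanded when the call began, along the tool's axes at that moment; what a row does not reach only later rows make up. A row lasts 1/12 s, in which the tool goes at most 41.7 mm and 7.16 degrees, less where a joint would pass 70% of its speed; a pose out of reach is approached as far as the arm can. A call with a number of a shift or a turn outside -1 to 1 is refused whole. A call with a gripper value outside its range is refused whole. The fingers move at their own pace and stop on an object; the grip force is fixed at half the most. Time passes only in rows, so rows that repeat a pose let the fingers close. It gives the time, the measured TCP pose, the force, the opening and the grip force at its end, in the units of the state.
- robot.get_obs(): the state, without advancing time (a new reading comes with each control period).
- robot.get_image(name): name is "scene" or "top" or "wrist"; returns the picture (480x640x3 uint8, blue, green, red); there is no depth.
- robot.camera_model(name): a dict with "camera_matrix" (3x3 intrinsics, pixels), "dist_coeffs" ([k1, k2, p1, p2, k3] as OpenCV has them; the pictures are not rectified), "eye" and "rotation" of the camera in the world. Camera axes: x right, y up, looking along -z (the intrinsics and any distortion apply to the point x, -y, -z); pixel columns grow to the right and rows downward; lengths in m; the calibration is good to about 2 mm. A picture is of the moment at which its call begins: read the wrist's pose just before it. camera_model takes no time and is no camera call; for the wrist camera it gives the pose at the moment of the call.
- robot.finish_job(): hands the job in; it is judged then, once.
The state is a dict: "clock": time; "joint_positions": joint angles; "qd": joint speeds; "joint_efforts": joint torques, N m; "eef_pos": TCP position; "tool_rot": TCP orientation; "wrist_force": force on the tool from outside, world axes, zero at the start; "wrist_torque": the same for the moment, N m; "grip_width": finger opening in m; "finger_force": force on a finger pad.
Only numpy, scipy, OpenCV 4.12 (cv2) and the standard library are available. Lean on these libraries where they do the work, as an engineer would, in place of code of your own. Each camera call takes 0.05 s, during which the arm holds its last target. There are 200 camera calls.

## Task

Put the cooking things away in the two-tier stand: first the lemon in the larger bay and the garlic in the smaller bay of the bottom tray. Then lift the loose upper tier by its handle and fit it down over the four posts until it sits level on their shoulders, and finally stand the glass jar upright in its wide round well and the slim bottle upright in its narrow one. Do not tip the jar or the bottle over, and leave the black-capped herb jar and the bean tin where they are.

Things in the scene. Friction and masses are not known exactly. Their poses are not given: they have to be found in the camera images.
- stand: Fixed wooden bottom tray, 150 (x) by 240 (y). Origin: centre of underside, on the worktop; z up. Floor at z=8, walls and one divider (5 thick) up to z=22. Bays 138 wide in x: larger y=-7 to 97 (centre 45), smaller y=-97 to -13 (centre -55). Four metal posts at x=+-58, y=+-105: 14 thick, with a flat 25 wide shoulder disc topping at z=85, then a 10 thick pin to z=103, tapering to a point at z=117.
- tier_handle (a point): Loose wooden upper tray, 150 (x) by 240 (y), 8 thick, 0.32 kg. Point: centre of its handle bar (96 in x, 14 in y, 22 high), 62 over the tray's underside, 54 over its floor; 147 over the stand's origin once seated. Holes 18 wide at x=+-58, y=+-105 (fits either way round). Wells with collars 14 high: wide, inner diameter 72, at y=+60; narrow, 46, at y=-60 (both x=0).
- lemon_centre (a point): Yellow lemon, 71 long (its x), 53 wide, 51 high, lying on the worktop. The point is its centre, half-way up. 0.085 kg; it can roll.
- garlic_centre (a point): Whole garlic bulb, pinkish white, about 56 across and 56 high, standing on its root. The point is its centre, half-way up; its widest part is a little below. 0.034 kg.
- jar_centre (a point): Small clear glass jar with a tan screw lid, 56 diameter, 93 high, standing upright. The point is its centre, half-way up, 46 above its foot. 0.19 kg.
- vial_centre (a point): Slim little bottle with a dark brown cap, 30 diameter body that ends 66 above the foot, 19 diameter neck and cap above, 107 high, standing upright. The point is on its axis 52 above its foot. 0.06 kg.
- herb_jar_centre (a point): Bystander, not to be moved: spice jar with a black cap, 41 diameter, 105 high, standing loose. The point is its centre, half-way up.
- bean_tin_centre (a point): Bystander, not to be moved: red tin of beans, 75 diameter, 58 high, standing loose. The point is its centre, half-way up.
Mind the look-alikes: they are no part of the job. What is shaped like the part that bears garlic_centre but pink or turquoise is not meant. Leave any turquoise look-alike of the part that bears lemon_centre alone.

How it is judged:
On the way, in this order (a step that is already met when the one before it is completed fails the run):
1. lemon lies released in the larger bay and garlic in the smaller bay of the bottom tray (x of lemon_centre in the frame of stand between -0.056 and 0.056 m and y of lemon_centre in the frame of stand between 0.008 and 0.087 m and z of lemon_centre in the frame of stand between 0.02 and 0.048 m and x of garlic_centre in the frame of stand between -0.056 and 0.056 m and y of garlic_centre in the frame of stand between -0.087 and -0.022 m and z of garlic_centre in the frame of stand between 0.02 and 0.046 m and linear speed of each of lemon, garlic below 0.02 m/s and contact force between the fingers and lemon below 0.1 N and contact force between the fingers and garlic below 0.1 N), for 0.2 s.
2. upper tier sits level on the shoulders of all four posts, with the lemon and garlic in their bays below and the tier let go (horizontal distance between tier_handle and stand below 0.008 m and angle between the y axis of tier_handle and the y axis of stand, either way round below 0.08 rad and angle between tier_handle's own z axis and vertical below 0.04 rad and z of tier_handle in the frame of stand between 0.142 and 0.151 m and x of lemon_centre in the frame of stand between -0.056 and 0.056 m and y of lemon_centre in the frame of stand between 0.008 and 0.087 m and z of lemon_centre in the frame of stand between 0.02 and 0.048 m and x of garlic_centre in the frame of stand between -0.056 and 0.056 m and y of garlic_centre in the frame of stand between -0.087 and -0.022 m and z of garlic_centre in the frame of stand between 0.02 and 0.046 m and contact force between the fingers and tier below 0.1 N), for 0.2 s.
At the end, for the whole second after the job is handed in: Lemon in the larger and garlic in the smaller bottom bay; upper tier on all four shoulders (within 8 mm, 5 mm in height, 0.08 rad turn, 0.04 rad tilt); jar in the wide and slim bottle in the narrow well, within 13 mm of its centre and 0.12 rad of upright; all released and at rest (x of lemon_centre in the frame of stand between -0.056 and 0.056 m and y of lemon_centre in the frame of stand between 0.008 and 0.087 m and z of lemon_centre in the frame of stand between 0.02 and 0.048 m and x of garlic_centre in the frame of stand between -0.056 and 0.056 m and y of garlic_centre in the frame of stand between -0.087 and -0.022 m and z of garlic_centre in the frame of stand between 0.02 and 0.046 m and horizontal distance between tier_handle and stand below 0.008 m and angle between the y axis of tier_handle and the y axis of stand, either way round below 0.08 rad and angle between tier_handle's own z axis and vertical below 0.04 rad and z of tier_handle in the frame of stand between 0.142 and 0.151 m and x of jar_centre in the frame of tier_handle between -0.013 and 0.013 m and y of jar_centre in the frame of tier_handle between 0.047 and 0.073 m and z of jar_centre in the frame of tier_handle between -0.014 and -0.001 m and angle between each of jar_centre, vial_centre's own z axis and vertical below 0.12 rad and x of vial_centre in the frame of tier_handle between -0.013 and 0.013 m and y of vial_centre in the frame of tier_handle between -0.073 and -0.047 m and z of vial_centre in the frame of tier_handle between -0.009 and 0.004 m and linear speed of each of lemon, garlic, tier, jar, vial below 0.02 m/s); the robot touches nothing.
It fails at once if the herb jar is shifted more than 30 mm or tipped over (distance of herb_jar_centre from where it was at the start of the episode above 0.03 m or angle between herb_jar_centre's own z axis and vertical above 0.5 rad).
It fails at once if the bean tin is shifted more than 30 mm (distance of bean_tin_centre from where it was at the start of the episode above 0.03 m).
It fails at once if the glass jar or the slim bottle is tipped over (angle between any of jar_centre, vial_centre's own z axis and vertical above 0.8 rad).
It also fails if it takes over 144 s, if anything falls off the work surface, if the arm or the gripper's body presses on something with over 40 N, if the wrist force passes 120 N, or if a joint passes its speed limit or range.

## Working session

There is one attempt and no reset: what is moved stays moved. The work goes in short steps, Python scripts to look and compute and a tool call to move; the robot and the scene stay as the last step left them, time stands still between calls to the robot, and variables do not carry over. Pictures are saved under pics/ and viewed, at most 16 in all, crops included, and the job is handed in when it is done.

Besides the shell and the picture viewer there is one more tool, called after "Emit:" by a JSON object that holds its "op" and its "data", one argument or row to a line. arm_command: Moves the arm, as the interface text tells. Its arguments: {"type":"object","properties":{"motion":{"type":"array","items":{"type":"object","properties":{"hand":{"type":"number"},"tx":{"type":"number"},"ty":{"type":"number"},"tz":{"type":"number"},"turn":{"type":"number"}}}}},"required":["motion"]}

```bash
mkdir -p pics; cat > h.py <<'E'
import numpy as np, cv2
from plant import robot
def snap(n,f):
    im=np.array(robot.get_image(n)); cv2.imwrite(f'pics/{f}.png',im); return im
def ray(n,u,v,m=None):
    m=m or robot.camera_model(n)
    p=cv2.undistortPoints(np.array([[[u,v]]],float),np.array(m['camera_matrix'],float),np.array(m['dist_coeffs'],float))[0,0]
    d=np.array(m['rotation'])@np.array([p[0],-p[1],-1.0]); return np.array(m['eye']),d
def onz(n,u,v,z,m=None):
    e,d=ray(n,u,v,m); return (e+d*(z-e[2])/d[2]).round(4)
def proj(n,P,m=None):
    m=m or robot.camera_model(n)
    q=(np.array(m['rotation']).T@(np.array(P,float).reshape(-1,3)-np.array(m['eye'])).T).T*[1,-1,-1]
    return cv2.projectPoints(q,np.zeros(3),np.zeros(3),np.array(m['camera_matrix'],float),np.array(m['dist_coeffs'],float))[0][:,0].round(1)
E
python3 - <<'E'
from h import *
for n in ('top','scene'):
    snap(n,n+'0'); m=robot.camera_model(n); print(n,m)
o=robot.get_obs(); print(o['eef_pos'],o['tool_rot'],o['clock'])
E
```

```text
top {'camera_matrix': array([[562.72722331,   0.        , 321.84558334],
       [  0.        , 562.72722331, 242.41566967],
       [  0.        ,   0.        ,   1.        ]]), 'dist_coeffs': array([-0.11224377,  0.        ,  0.        ,  0.        ,  0.        ]), 'eye': array([0.33167117, 0.00834644, 1.47327368]), 'rotation': array([ 0.07141381, -0.1039744 , -1.55023215])}
scene {'camera_matrix': array([[581.64747899,   0.        , 312.55617133],
       [  0.        , 581.64747899, 238.52692086],
       [  0.        ,   0.        ,   1.        ]]), 'dist_coeffs': array([0.00604646, 0.        , 0.        , 0.        , 0.        ]), 'eye': array([ 0.45065089, -0.85667977,  0.87489752]), 'rotation': array([ 0.80144911, -0.02430559, -0.06305383])}
[ 0.14442119 -0.50435685  0.23081562] [-3.11000943e+00 -4.36375376e-01  4.12927856e-05] 0.1
```

View pics/top0.png

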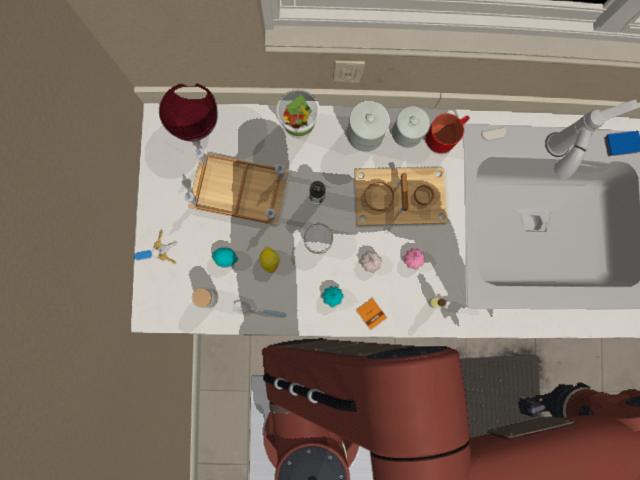

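View pics/scene0.png

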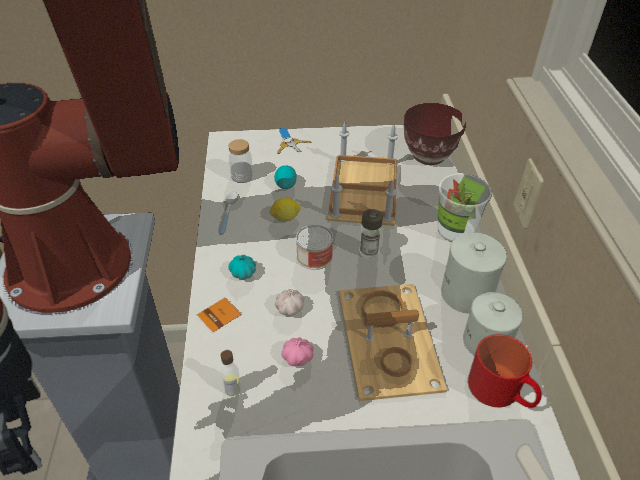

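Top view: lemon (269,260), garlic (370,261), jar (203,298), bottle (438,302), stand (238,188), tier (400,196), herb jar (317,191), tin (318,238). The rotation is a rotation vector, so I'll fix the helper and zoom in on the stand and tier.

```bash
sed -i "s/np.array(m\['rotation'\])/cv2.Rodrigues(np.array(m['rotation'],float))[0]/g" h.py
python3 - <<'E'
from h import *
t=cv2.imread('pics/top0.png'); c=np.vstack([cv2.resize(t[138:228,175:305],None,fx=6,fy=6,interpolation=2)[:,:780]]); cv2.imwrite('pics/c1.png',c)
cv2.imwrite('pics/c2.png',cv2.resize(t[155:235,345:455],None,fx=7,fy=7,interpolation=2))
hs=cv2.cvtColor(t,cv2.COLOR_BGR2HSV)
s=cv2.imread('pics/scene0.png');hs2=cv2.cvtColor(s,cv2.COLOR_BGR2HSV)
def blob(h,win,lo,hi):
    x0,y0,x1,y1=win; m=cv2.inRange(h[y0:y1,x0:x1],lo,hi); n,l,st,c=cv2.connectedComponentsWithStats(m); i=1+np.argmax(st[1:,4]); return (c[i]+[x0,y0]).round(1),st[i]+[x0,y0,0,0,0]
print('lemon',*blob(hs,(250,240,290,280),(20,120,60),(35,255,255)),*blob(hs2,(260,190,310,230),(20,120,60),(35,255,255)))
print('garlic',*blob(hs,(350,245,390,280),(0,12,60),(180,90,255)))
print('lid',*blob(hs,(185,280,222,312),(5,60,60),(20,255,255)),*blob(hs2,(220,135,260,160),(5,60,60),(20,255,255)))
for a in [('top',269,260,.025),('scene',285,210,.025),('top',370,261,.028),('scene',290,302,.028),('top',203,297,.093),('scene',239,146,.093),('top',441,303,.107),('scene',227,355,.107),('top',317,185,.105),('scene',372,216,.105),('top',318,238,.058),('scene',315,238,.058)]: print(a,onz(*a))
E
```

```text
lemon [269.  259.6] [260 247  20  26 366] [284.6 209.1] [270 198  31  23 511]
garlic [369.5 262. ] [ 350  245   40   35 1400]
lid [201.4 296.9] [192 288  20  19 294] [238.4 146.6] [229 139  20  16 258]
('top', 269, 260, 0.025) [0.4464 0.1151 0.025 ]
('scene', 285, 210, 0.025) [0.4516 0.1143 0.025 ]
('top', 370, 261, 0.028) [ 0.4486 -0.1455  0.028 ]
('scene', 290, 302, 0.028) [ 0.4527 -0.152   0.028 ]
('top', 203, 297, 0.093) [0.347  0.2693 0.093 ]
('scene', 239, 146, 0.093) [0.3525 0.2681 0.093 ]
('top', 441, 303, 0.107) [ 0.3426 -0.3122  0.107 ]
('scene', 227, 355, 0.107) [ 0.3495 -0.3187  0.107 ]
('top', 317, 185, 0.105) [ 0.6287 -0.0043  0.105 ]
('scene', 372, 216, 0.105) [ 0.623  -0.0069  0.105 ]
('top', 318, 238, 0.058) [ 0.5021 -0.0098  0.058 ]
('scene', 315, 238, 0.058) [ 0.5094 -0.0133  0.058 ]
```

View pics/c1.png

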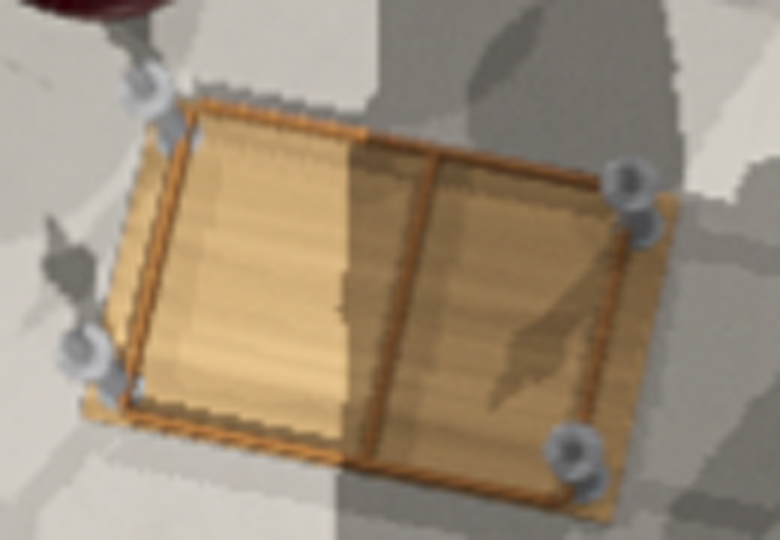

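View pics/c2.png

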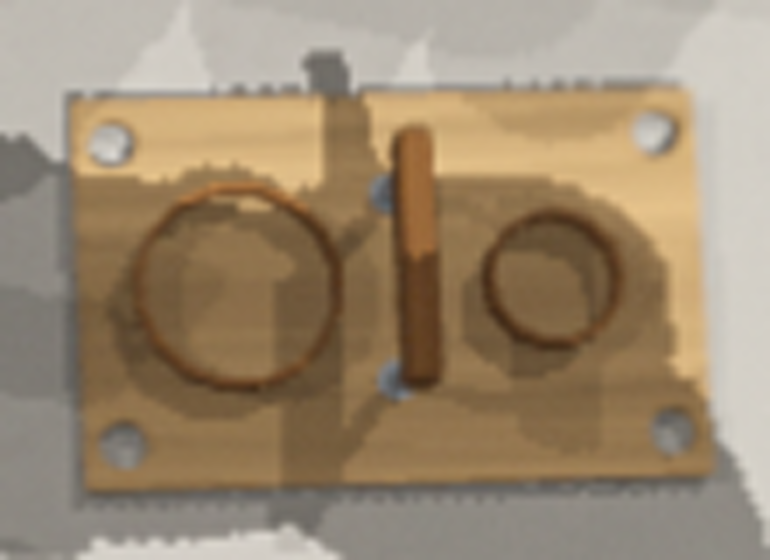

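Crop 1: shoulder discs at (150,95), (85,350), (630,185), (574,452), with the larger bay on the left (+y). Crop 2: tier holes at (110,143), (124,443), (655,132), (672,430), with the wide well on the left.

```bash
python3 - <<'E'
from h import *
S=np.array([onz('top',175+(u+.5)/6-.5,138+(v+.5)/6-.5,.087) for u,v in [(150,95),(85,350),(630,185),(574,452)]])
T=np.array([onz('top',345+(u+.5)/7-.5,155+(v+.5)/7-.5,.006) for u,v in [(110,143),(124,443),(655,132),(672,430)]])
for n,P in (('stand',S),('tier',T)):
    a=P[0]+P[1]-P[2]-P[3]; x=P[0]+P[2]-P[1]-P[3]; print(n,P.tolist(),P.mean(0),'yaw',np.arctan2(-a[0],a[1]),np.arctan2(x[1],x[0]),np.linalg.norm(a)/2,np.linalg.norm(x)/2)
m=robot.camera_model('wrist'); print(m)
o=robot.get_obs(); R=cv2.Rodrigues(o['tool_rot'])[0]; print(R.round(3)); C=cv2.Rodrigues(np.array(m['rotation']))[0]; print((R.T@C).round(3),(R.T@(m['eye']-o['eef_pos'])).round(4))
E
```

```text
stand [[0.7085, 0.2946, 0.087], [0.5985, 0.3167, 0.087], [0.6732, 0.0906, 0.087], [0.5592, 0.1108, 0.087]] [0.63485  0.203175 0.087   ] yaw -0.18002524363484604 -0.18664143602954913 0.20831656799208262 0.11397948280282721
tier [[0.6801, -0.1202, 0.006], [0.5644, -0.1265, 0.006], [0.69, -0.3305, 0.006], [0.5741, -0.3359, 0.006]] [ 0.62715  -0.228275  0.006   ] yaw 0.046666118941607514 0.05047522492846127 0.21007870548915708 0.11594767138670779
{'camera_matrix': array([[351.33998708,   0.        , 325.40467468],
       [  0.        , 351.33998708, 238.44256507],
       [  0.        ,   0.        ,   1.        ]]), 'dist_coeffs': array([-0.06932244,  0.        ,  0.        ,  0.        ,  0.        ]), 'eye': array([ 0.22169159, -0.4813318 ,  0.37291314]), 'rotation': array([-0.26858572,  0.20575378, -1.28058121])}
[[ 0.961  0.275 -0.   ]
 [ 0.275 -0.961  0.001]
 [ 0.    -0.001 -1.   ]]
[[-0.     0.951  0.31 ]
 [ 1.    -0.     0.001]
 [ 0.001  0.31  -0.951]] [ 0.0806 -0.001  -0.1421]
```

```bash
cat >> h.py <<'E'
def go(x,y,z,yaw=None):
    o=robot.get_obs(); R=cv2.Rodrigues(np.array(o['tool_rot'],float))[0]; p=np.array(o['eef_pos'])
    y0=np.arctan2(R[1,0],R[0,0]); t=R.T@(np.array([x,y,z])-p)/.2
    dw=0 if yaw is None else (yaw-y0+np.pi)%(2*np.pi)-np.pi
    print('pose',p.round(4),'yaw',y0.round(3),'q6',round(o['joint_positions'][5],2),'t',round(o['clock'],2),'w',round(o['grip_width'],4))
    print('shift',t.round(4),'turn',round(-dw/(np.pi/2),3),'rows',int(np.ceil(np.linalg.norm(t)*.2/.0417)),int(np.ceil(abs(dw)/np.radians(7.16))))
E
python3 - <<'E'
from h import *
t=cv2.imread('pics/top0.png');hs=cv2.cvtColor(t,cv2.COLOR_BGR2HSV)
m=cv2.inRange(hs[240:280,250:290],(20,120,60),(35,255,255)); ct=max(cv2.findContours(m,0,1)[0],key=cv2.contourArea)+[250,240]
W=np.array([onz('top',*p[0],.025)[:2] for p in ct],np.float32); r=cv2.minAreaRect(W*1000); e=cv2.fitEllipse(W*1000); print('lemon',r,e)
W=np.vstack([W]); c,ev=cv2.PCACompute2(W,None)[:2]; print(c,np.arctan2(ev[0,1],ev[0,0]))
go(.45,-.149,.23,1.39)
E
```

```text
lemon ((447.79083251953125, 115.20872497558594), (56.825469970703125, 49.25283432006836), 46.468780517578125) ((447.6485595703125, 115.012451171875), (46.3633918762207, 62.48487091064453), 102.33240509033203)
[[0.44767416 0.11508451]] 0.28184152
pose [ 0.1444 -0.5044  0.2308] yaw 0.279 q6 1.43 t 0.1 w 0.0855
shift [ 1.9579 -1.2877  0.0058] turn -0.707 rows 12 9
```

Emit:
{"op": "arm_command", "data": {
  "motion": [
    {"tx": 0.98,"ty": -0.65,"tz": 0,"turn": -0.35,"hand": -1},
    {"tx": 0.98,"ty": -0.65,"tz": 0,"turn": -0.35,"hand": -1},
    {"tx": 0.98,"ty": -0.65,"tz": 0,"turn": -0.35,"hand": -1},
    {"tx": 0.98,"ty": -0.65,"tz": 0,"turn": -0.35,"hand": -1},
    {"tx": 0.98,"ty": -0.65,"tz": 0,"turn": -0.35,"hand": -1},
    {"tx": 0.98,"ty": -0.65,"tz": 0,"turn": -0.35,"hand": -1},
    {"tx": 0.98,"ty": -0.65,"tz": 0,"turn": -0.35,"hand": -1}
  ]
}}

```text
clock: 0.68
eef_pos: [0.2992, -0.3219, 0.2312]
tool_rot: [-2.872, -1.27, -0.002]
wrist_force: [0.4, 0.5, 0.5]
grip_width: 0.0854
finger_force: 0.0
```

```bash
python3 -c "
from h import *
go(.45,-.149,.2,1.39)"
```

```text
pose [ 0.2992 -0.3219  0.2312] yaw 0.833 q6 1.32 t 0.68 w 0.0854
shift [ 1.1465 -0.0235  0.158 ] turn -0.355 rows 6 5
```

Emit:
{"op": "arm_command", "data": {
  "motion": [
    {"tx": 1,"ty": -0.02,"tz": 0.15,"turn": -0.355,"hand": -1},
    {"tx": 1,"ty": -0.02,"tz": 0.15,"turn": -0.355,"hand": -1},
    {"tx": 1,"ty": -0.02,"tz": 0.15,"turn": -0.355,"hand": -1},
    {"tx": 1,"ty": -0.02,"tz": 0.15,"turn": -0.355,"hand": -1},
    {"tx": 1,"ty": -0.02,"tz": 0.15,"turn": -0.355,"hand": -1},
    {"tx": 1,"ty": -0.02,"tz": 0.15,"turn": -0.355,"hand": -1},
    {"tx": 1,"ty": -0.02,"tz": 0.15,"turn": -0.355,"hand": -1}
  ]
}}

```text
clock: 1.27
eef_pos: [0.4298, -0.1744, 0.2007]
tool_rot: [-2.413, -2.01, 0.001]
wrist_force: [-0.7, -0.6, 0.6]
grip_width: 0.0855
finger_force: 0.0
```

```bash
python3 -c "
from h import *
m=robot.camera_model('wrist'); snap('wrist','w1')
np.save('w1.npy',[m['eye'],m['rotation']])
print(proj('wrist',[.451,-.149,.026],m))
go(.451,-.149,.012,1.39)"
```

```text
[[343.3 185. ]]
pose [ 0.4293 -0.1755  0.201 ] yaw 1.387 q6 1.21 t 1.32 w 0.0854
shift [0.1502 0.0836 0.9448] turn -0.002 rows 5 1
```

View pics/w1.png

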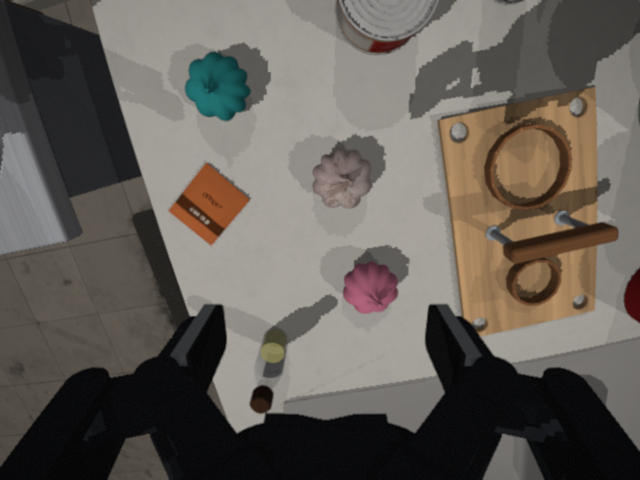

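Wrist view: garlic centre at (342,178), tier holes at (459,132), (578,106), (479,324), (580,301), bottle cap at (261,400).

```bash
python3 -c "
from h import *
m=robot.camera_model('wrist'); m['eye'],m['rotation']=np.load('w1.npy')
g=onz('wrist',342,178,.026,m);print(g)
T=np.array([onz('wrist',*p,.006,m) for p in [(459,132),(578,106),(479,324),(580,301)]]);print(T,T.mean(0)); a=T[0]+T[1]-T[2]-T[3]; print(np.arctan2(-a[0],a[1]))
go(g[0],g[1],.012,1.39)"
```

```text
[ 0.4509 -0.1426  0.026 ]
[[ 0.566  -0.1224  0.006 ]
 [ 0.6818 -0.1166  0.006 ]
 [ 0.5752 -0.3322  0.006 ]
 [ 0.6916 -0.3263  0.006 ]] [ 0.62865  -0.224375  0.006   ]
0.045261082191166035
pose [ 0.4293 -0.1755  0.201 ] yaw 1.387 q6 1.21 t 1.32 w 0.0854
shift [0.1816 0.0772 0.9448] turn -0.002 rows 5 1
```

Emit:
{"op": "arm_command", "data": {
  "motion": [
    {"tx": 0.17,"ty": 0.078,"tz": 0.3,"turn": 0,"hand": -1},
    {"tx": 0.17,"ty": 0.078,"tz": 0.4,"turn": 0,"hand": -1},
    {"tx": 0.17,"ty": 0.078,"tz": 0.6,"turn": 0,"hand": -1},
    {"tx": 0.17,"ty": 0.078,"tz": 0.8,"turn": 0,"hand": -1},
    {"tx": 0.17,"ty": 0.078,"tz": 0.95,"turn": 0,"hand": -1},
    {"tx": 0.17,"ty": 0.078,"tz": 0.95,"turn": 0,"hand": -1},
    {"tx": 0.17,"ty": 0.078,"tz": 0.95,"turn": 0,"hand": 1},
    {"tx": 0.17,"ty": 0.078,"tz": 0.95,"turn": 0,"hand": 1},
    {"tx": 0.17,"ty": 0.078,"tz": 0.95,"turn": 0,"hand": 1},
    {"tx": 0.17,"ty": 0.078,"tz": 0.95,"turn": 0,"hand": 1},
    {"tx": 0.17,"ty": 0.078,"tz": 0.95,"turn": 0,"hand": 1},
    {"tx": 0.17,"ty": 0.078,"tz": 0.95,"turn": 0,"hand": 1}
  ]
}}

```text
clock: 2.32
eef_pos: [0.4525, -0.1466, 0.0141]
tool_rot: [2.414, 2.004, 0.001]
wrist_force: [-2.9, -0.7, 10.4]
grip_width: 0.0502
finger_force: 60.5
```

```bash
python3 -c "
from h import *
o=robot.get_obs(); print(o['finger_force'],o['wrist_force'])
go(.4509,-.145,.2)"
```

```text
60.45384450502752 [-2.92090942 -0.69353803 10.36419136]
pose [ 0.4525 -0.1466  0.0141] yaw 1.386 q6 1.29 t 2.32 w 0.0502
shift [ 0.0044 -0.0055 -0.9296] turn 0.0 rows 5 0
```

Emit:
{"op": "arm_command", "data": {
  "motion": [
    {"tx": 0,"ty": 0,"tz": -0.2,"turn": 0,"hand": 1},
    {"tx": 0,"ty": 0,"tz": -0.4,"turn": 0,"hand": 1},
    {"tx": 0,"ty": 0,"tz": -0.6,"turn": 0,"hand": 1},
    {"tx": 0.1,"ty": 0,"tz": -0.8,"turn": 0,"hand": 1},
    {"tx": 0.3,"ty": 0.1,"tz": -0.95,"turn": 0,"hand": 1},
    {"tx": 0.5,"ty": 0.2,"tz": -0.95,"turn": 0,"hand": 1},
    {"tx": 0.7,"ty": 0.3,"tz": -0.95,"turn": 0,"hand": 1},
    {"tx": 0.9,"ty": 0.4,"tz": -0.95,"turn": 0,"hand": 1},
    {"tx": 1,"ty": 0.5,"tz": -0.95,"turn": 0,"hand": 1},
    {"tx": 1,"ty": 0.5,"tz": -0.95,"turn": 0,"hand": 1}
  ]
}}

```text
clock: 3.15
eef_pos: [0.59, 0.0371, 0.2038]
tool_rot: [2.411, 2.009, 0.008]
wrist_force: [-0.8, -0.4, -0.7]
grip_width: 0.05
finger_force: 63.5
```

```bash
python3 -c "
from h import *
go(.626,.149,.2,1.39)"
```

```text
pose [0.59   0.0371 0.2038] yaw 1.389 q6 1.69 t 3.15 w 0.05
shift [0.5826 0.0761 0.0208] turn -0.0 rows 3 1
```

Emit:
{"op": "arm_command", "data": {
  "motion": [
    {"tx": 0.2,"ty": 0.03,"tz": 0.02,"turn": 0,"hand": 1},
    {"tx": 0.4,"ty": 0.05,"tz": 0.02,"turn": 0,"hand": 1},
    {"tx": 0.58,"ty": 0.075,"tz": 0.02,"turn": 0,"hand": 1},
    {"tx": 0.58,"ty": 0.075,"tz": 0.02,"turn": 0,"hand": 1},
    {"tx": 0.58,"ty": 0.075,"tz": 0.02,"turn": 0,"hand": 1}
  ]
}}

```text
clock: 3.57
eef_pos: [0.6225, 0.146, 0.1992]
tool_rot: [2.413, 2.01, 0.003]
wrist_force: [0.9, -0.8, -0.6]
grip_width: 0.0503
finger_force: 63.5
```

```bash
python3 -c "
from h import *
m=robot.camera_model('wrist'); snap('wrist','w2')
np.save('w2.npy',[m['eye'],m['rotation']])
c,s=np.cos(-.183),np.sin(-.183)
P=[[.6355+c*x-s*y,.203+s*x+c*y,.085] for x in(.058,-.058) for y in (.105,-.105)]
print(proj('wrist',P,m))
go(.626,.149,.032,1.39)"
```

```text
[[417.9  -4.6]
 [399.2 290.4]
 [238.9  -5.1]
 [256.  290.5]]
pose [0.6222 0.1446 0.199 ] yaw 1.387 q6 1.87 t 3.62 w 0.0499
shift [0.0247 0.0131 0.8348] turn -0.002 rows 5 1
```

View pics/w2.png

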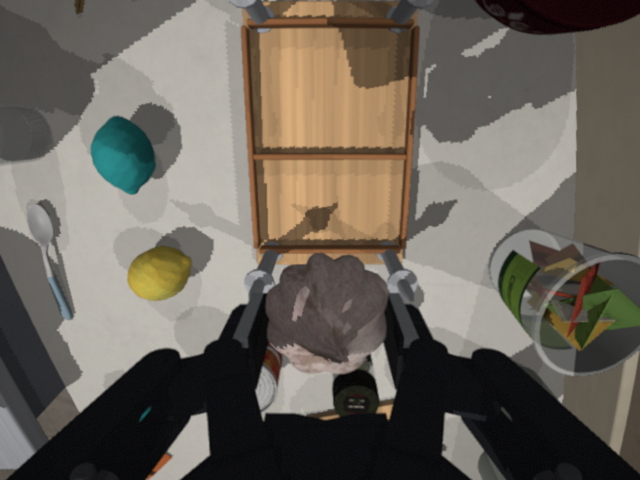

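```bash
python3 -c "
from h import *
m=robot.camera_model('wrist'); m['eye'],m['rotation']=np.load('w2.npy')
Q=[(247,23,-71.5,99.5),(416,23,71.5,99.5),(252,156,-71.5,-10),(410,156,71.5,-10),(257,249,-71.5,-99.5),(405,249,71.5,-99.5)]
W=np.array([onz('wrist',u,v,.022,m) for u,v,_,_ in Q])[:,:2];S=np.array([q[2:] for q in Q])/1e3
A,_=cv2.estimateAffinePartial2D(S,W); print(A,np.arctan2(A[1,0],A[0,0]),np.hypot(A[0,0],A[1,0]));print(W-(S@A[:,:2].T+A[:,2]))
print('lemon',onz('wrist',159,273,.025,m),'shoulders',onz('wrist',260,282,.085,m),onz('wrist',402,282,.085,m))
"
```

```text
Traceback (most recent call last):
cv2.error: OpenCV(4.12.0) /io/opencv/modules/calib3d/src/ptsetreg.cpp:1108: error: (-215:Assertion failed) count >= 0 && to.checkVector(2) == count in function 'estimateAffinePartial2D'
```

```bash
cat > fit.py <<'E'
from h import *
def fit(Q,z,m):
    W=np.array([onz('wrist',u,v,z,m) for u,v,_,_ in Q])[:,:2].copy();S=np.array([q[2:] for q in Q])/1e3
    a,b=(W-W.mean(0))@[1,1j],(S-S.mean(0))@[1,1j]; k=(b.conj()@a)/(b.conj()@b); t=W.mean(0)@[1,1j]-k*(S.mean(0)@[1,1j])
    r=W@[1,1j]-(t+k*(S@[1,1j])); print('xy',t.real.round(4),t.imag.round(4),'yaw',np.angle(k).round(4),'scale',abs(k).round(3),'res mm',(r*1e3).round(1))
E
python3 -c "
from fit import *
m=robot.camera_model('wrist'); m['eye'],m['rotation']=np.load('w2.npy')
fit([(247,23,-71.5,99.5),(416,23,71.5,99.5),(252,156,-71.5,-10),(410,156,71.5,-10),(257,249,-71.5,-99.5),(405,249,71.5,-99.5)],.022,m)
print('lemon',onz('wrist',159,273,.025,m),'shoulders',onz('wrist',260,282,.085,m),onz('wrist',402,282,.085,m))
"
```

```text
xy 0.64 0.2084 yaw -0.1805 scale 0.986 res mm [ 1.3-0.3j -1.3+0.3j -0.3+0.1j -0. -0.1j -0.9+0.3j  1.2-0.4j]
lemon [0.4501 0.119  0.025 ] shoulders [0.5644 0.1171 0.085 ] [0.6765 0.0962 0.085 ]
```

Emit:
{"op": "arm_command", "data": {
  "motion": [
    {"tx": 0.04,"ty": 0.02,"tz": 0.15,"turn": 0,"hand": 1},
    {"tx": 0.04,"ty": 0.02,"tz": 0.3,"turn": 0,"hand": 1},
    {"tx": 0.04,"ty": 0.02,"tz": 0.45,"turn": 0,"hand": 1},
    {"tx": 0.04,"ty": 0.02,"tz": 0.6,"turn": 0,"hand": 1},
    {"tx": 0.04,"ty": 0.02,"tz": 0.7,"turn": 0,"hand": 1},
    {"tx": 0.04,"ty": 0.02,"tz": 0.78,"turn": 0,"hand": 1},
    {"tx": 0.04,"ty": 0.02,"tz": 0.83,"turn": 0,"hand": 1},
    {"tx": 0.04,"ty": 0.02,"tz": 0.83,"turn": 0,"hand": 1},
    {"tx": 0.04,"ty": 0.02,"tz": 0.83,"turn": 0,"hand": 1}
  ]
}}

```text
clock: 4.37
eef_pos: [0.6277, 0.1507, 0.0323]
tool_rot: [2.418, 2.006, 0.001]
wrist_force: [-0.3, -0.5, 0.1]
grip_width: 0.0502
finger_force: 63.5
```

```bash
python3 -c "
from h import *
print(robot.get_obs()['wrist_force'])
go(.628,.152,.026,1.39)"
```

```text
[-0.28827271 -0.48521103  0.06633344]
pose [0.6277 0.1507 0.0323] yaw 1.385 q6 1.88 t 4.37 w 0.0502
shift [0.0069 0.0003 0.0313] turn -0.003 rows 1 1
```

Emit:
{"op": "arm_command", "data": {
  "motion": [
    {"tz": 0.02,"hand": 1},
    {"tz": 0.04,"hand": 1},
    {"tz": 0.04,"hand": 1},
    {"tz": 0.04,"hand": -0.4},
    {"tz": 0.04,"hand": -0.8},
    {"tz": 0.04,"hand": -0.8},
    {"tz": 0.04,"hand": -0.8},
    {"tz": -0.1,"hand": -0.8},
    {"tz": -0.3,"hand": -0.8},
    {"tz": -0.5,"hand": -0.8},
    {"tz": -0.7,"hand": -0.8},
    {"tz": -0.85,"hand": -0.8}
  ]
}}

```text
invalid input
```

```bash
python3 -c "
from h import *
go(.449,.1165,.15,.25-np.pi)
go(.449,.1165,.15,.25)"
```

```text
pose [0.6277 0.1507 0.0323] yaw 1.385 q6 1.88 t 4.37 w 0.0502
shift [-0.3327 -0.8462 -0.5892] turn -1.277 rows 6 17
pose [0.6277 0.1507 0.0323] yaw 1.385 q6 1.88 t 4.37 w 0.0502
shift [-0.3327 -0.8462 -0.5892] turn 0.723 rows 6 10
```

All keys are needed in each row.

Emit:
{"op": "arm_command", "data": {
  "motion": [
    {"tx": 0,"ty": 0,"turn": 0,"tz": 0.02,"hand": 1},
    {"tx": 0,"ty": 0,"turn": 0,"tz": 0.04,"hand": 1},
    {"tx": 0,"ty": 0,"turn": 0,"tz": 0.04,"hand": 1},
    {"tx": 0,"ty": 0,"turn": 0,"tz": 0.04,"hand": -0.4},
    {"tx": 0,"ty": 0,"turn": 0,"tz": 0.04,"hand": -0.8},
    {"tx": 0,"ty": 0,"turn": 0,"tz": 0.04,"hand": -0.8},
    {"tx": 0,"ty": 0,"turn": 0,"tz": 0.04,"hand": -0.8},
    {"tx": 0,"ty": 0,"turn": 0,"tz": -0.1,"hand": -0.8},
    {"tx": 0,"ty": 0,"turn": 0,"tz": -0.3,"hand": -0.8},
    {"tx": 0,"ty": 0,"turn": 0,"tz": -0.5,"hand": -0.8},
    {"tx": 0,"ty": 0,"turn": 0,"tz": -0.7,"hand": -0.8},
    {"tx": 0,"ty": 0,"turn": 0,"tz": -0.9,"hand": -0.8}
  ]
}}

```text
clock: 5.37
eef_pos: [0.627, 0.1515, 0.2135]
tool_rot: [2.417, 2.007, 0.0]
wrist_force: [1.5, 0.6, -0.1]
grip_width: 0.0765
finger_force: 0.0
```

```bash
python3 -c "
from h import *
go(.449,.1165,.18,.23-np.pi)"
```

```text
pose [0.627  0.1515 0.2135] yaw 1.386 q6 1.88 t 5.37 w 0.0765
shift [-0.3354 -0.8428  0.1671] turn -1.264 rows 5 16
```

Emit:
{"op": "arm_command", "data": {
  "motion": [
    {"tx": -0.335,"ty": -0.84,"turn": -0.9,"tz": 0.1,"hand": -1},
    {"tx": -0.335,"ty": -0.84,"turn": -0.9,"tz": 0.1,"hand": -1},
    {"tx": -0.335,"ty": -0.84,"turn": -0.9,"tz": 0.1,"hand": -1},
    {"tx": -0.335,"ty": -0.84,"turn": -0.9,"tz": 0.1,"hand": -1},
    {"tx": -0.335,"ty": -0.84,"turn": -0.9,"tz": 0.1,"hand": -1},
    {"tx": -0.335,"ty": -0.84,"turn": -0.9,"tz": 0.1,"hand": -1},
    {"tx": -0.335,"ty": -0.84,"turn": -0.9,"tz": 0.1,"hand": -1},
    {"tx": -0.335,"ty": -0.84,"turn": -0.9,"tz": 0.1,"hand": -1},
    {"tx": -0.335,"ty": -0.84,"turn": -0.9,"tz": 0.1,"hand": -1},
    {"tx": -0.335,"ty": -0.84,"turn": -0.9,"tz": 0.1,"hand": -1},
    {"tx": -0.335,"ty": -0.84,"turn": -0.9,"tz": 0.1,"hand": -1},
    {"tx": -0.335,"ty": -0.84,"turn": -0.9,"tz": 0.1,"hand": -1}
  ]
}}

```text
clock: 6.37
eef_pos: [0.45, 0.1165, 0.1915]
tool_rot: [0.523, 3.097, 0.0]
wrist_force: [-0.9, -0.8, 0.9]
grip_width: 0.0856
finger_force: 0.0
```

```bash
python3 -c "
from h import *
go(.449,.1165,.18,.23-np.pi)"
```

```text
pose [0.45   0.1165 0.1915] yaw 2.807 q6 0.43 t 6.37 w 0.0856
shift [ 0.0047 -0.0017  0.0577] turn -0.359 rows 1 5
```

Emit:
{"op": "arm_command", "data": {
  "motion": [
    {"tx": 0,"ty": 0,"turn": -0.36,"tz": 0,"hand": -1},
    {"tx": 0,"ty": 0,"turn": -0.36,"tz": 0,"hand": -1},
    {"tx": 0,"ty": 0,"turn": -0.36,"tz": 0,"hand": -1},
    {"tx": 0,"ty": 0,"turn": -0.36,"tz": 0,"hand": -1},
    {"tx": 0,"ty": 0,"turn": -0.36,"tz": 0,"hand": -1},
    {"tx": 0,"ty": 0,"turn": -0.36,"tz": 0,"hand": -1}
  ]
}}

```text
clock: 6.87
eef_pos: [0.45, 0.1165, 0.1915]
tool_rot: [-0.356, 3.121, 0.0]
wrist_force: [-1.1, 0.2, 0.1]
grip_width: 0.0851
finger_force: 0.0
```

```bash
python3 -c "
from h import *
m=robot.camera_model('wrist'); im=snap('wrist','w3')
k=cv2.inRange(cv2.cvtColor(im,cv2.COLOR_BGR2HSV),(20,120,50),(35,255,255)); ct=max(cv2.findContours(k,0,1)[0],key=cv2.contourArea)
print(cv2.boundingRect(ct),proj('wrist',[.449,.1165,.025],m))
W=np.array([onz('wrist',*map(float,p[0]),.025,m)[:2] for p in cv2.convexHull(ct)],np.float32); print(cv2.fitEllipse(W*1000),cv2.minAreaRect(W*1000))
go(.449,.1165,.01,.23-np.pi)"
```

```text
(299, 178, 56, 75) [[324.1 214.1]]
((450.2691345214844, 119.05421447753906), (49.98196029663086, 67.65839385986328), 104.99935913085938) ((450.16424560546875, 119.47557067871094), (54.99669647216797, 56.224124908447266), 57.96452713012695)
pose [0.45   0.1165 0.1915] yaw -2.919 q6 -0.13 t 6.92 w 0.0855
shift [0.005  0.0012 0.9073] turn -0.005 rows 5 1
```

Emit:
{"op": "arm_command", "data": {
  "motion": [
    {"tx": 0,"ty": 0.01,"turn": -0.02,"tz": 0.2,"hand": -1},
    {"tx": 0,"ty": 0.01,"turn": -0.02,"tz": 0.4,"hand": -1},
    {"tx": 0,"ty": 0.01,"turn": -0.02,"tz": 0.6,"hand": -1},
    {"tx": 0,"ty": 0.01,"turn": -0.02,"tz": 0.8,"hand": -1},
    {"tx": 0,"ty": 0.01,"turn": -0.02,"tz": 0.91,"hand": -1},
    {"tx": 0,"ty": 0.01,"turn": -0.02,"tz": 0.91,"hand": -1},
    {"tx": 0,"ty": 0.01,"turn": -0.02,"tz": 0.91,"hand": 1},
    {"tx": 0,"ty": 0.01,"turn": -0.02,"tz": 0.91,"hand": 1},
    {"tx": 0,"ty": 0.01,"turn": -0.02,"tz": 0.91,"hand": 1},
    {"tx": 0,"ty": 0.01,"turn": -0.02,"tz": 0.91,"hand": 1},
    {"tx": 0,"ty": 0.01,"turn": -0.02,"tz": 0.91,"hand": 1},
    {"tx": 0,"ty": 0.01,"turn": -0.02,"tz": 0.91,"hand": 1}
  ]
}}

```text
clock: 7.92
eef_pos: [0.4513, 0.1185, 0.0118]
tool_rot: [-0.399, 3.112, -0.001]
wrist_force: [-2.1, -1.3, 12.6]
grip_width: 0.0488
finger_force: 59.6
```

```bash
python3 -c "
from h import *
c,s=np.cos(-.181),np.sin(-.181)
p=(.6385-s*.045,.2065+c*.045); print(p)
go(*p,.2,1.39+np.pi)"
```

```text
(np.float64(0.6466005997347937), np.float64(0.25076488770952277))
pose [0.4513 0.1185 0.0118] yaw -2.887 q6 -0.15 t 7.92 w 0.0488
shift [-1.1152  0.393  -0.9371] turn -0.723 rows 8 10
```

Emit:
{"op": "arm_command", "data": {
  "motion": [
    {"tx": 0,"ty": 0,"turn": 0,"tz": -0.2,"hand": 1},
    {"tx": 0,"ty": 0,"turn": 0,"tz": -0.4,"hand": 1},
    {"tx": 0,"ty": 0,"turn": -0.07,"tz": -0.6,"hand": 1},
    {"tx": -0.1,"ty": 0.05,"turn": -0.15,"tz": -0.8,"hand": 1},
    {"tx": -0.25,"ty": 0.1,"turn": -0.22,"tz": -0.93,"hand": 1},
    {"tx": -0.4,"ty": 0.15,"turn": -0.3,"tz": -0.93,"hand": 1},
    {"tx": -0.55,"ty": 0.2,"turn": -0.37,"tz": -0.93,"hand": 1},
    {"tx": -0.7,"ty": 0.25,"turn": -0.45,"tz": -0.93,"hand": 1},
    {"tx": -0.85,"ty": 0.3,"turn": -0.52,"tz": -0.93,"hand": 1},
    {"tx": -1,"ty": 0.35,"turn": -0.6,"tz": -0.93,"hand": 1},
    {"tx": -1,"ty": 0.39,"turn": -0.67,"tz": -0.93,"hand": 1},
    {"tx": -1,"ty": 0.39,"turn": -0.72,"tz": -0.93,"hand": 1}
  ]
}}

```text
clock: 8.92
eef_pos: [0.6243, 0.2463, 0.1962]
tool_rot: [-2.014, 2.409, -0.0]
wrist_force: [-0.4, -1.0, -0.3]
grip_width: 0.0487
finger_force: 62.8
```

```bash
python3 -c "
from h import *
go(.6466,.2508,.026,1.39+np.pi)"
```

```text
pose [0.6243 0.2463 0.1962] yaw -1.749 q6 -1.13 t 8.92 w 0.0487
shift [-0.041  -0.1045  0.8513] turn 0.002 rows 5 1
```

Emit:
{"op": "arm_command", "data": {
  "motion": [
    {"tx": -0.04,"ty": -0.1,"turn": 0,"tz": 0.1,"hand": 1},
    {"tx": -0.04,"ty": -0.1,"turn": 0,"tz": 0.25,"hand": 1},
    {"tx": -0.04,"ty": -0.1,"turn": 0,"tz": 0.4,"hand": 1},
    {"tx": -0.04,"ty": -0.1,"turn": 0,"tz": 0.55,"hand": 1},
    {"tx": -0.04,"ty": -0.1,"turn": 0,"tz": 0.68,"hand": 1},
    {"tx": -0.04,"ty": -0.1,"turn": 0,"tz": 0.78,"hand": 1},
    {"tx": -0.04,"ty": -0.1,"turn": 0,"tz": 0.83,"hand": 1},
    {"tx": -0.04,"ty": -0.1,"turn": 0,"tz": 0.85,"hand": 1},
    {"tx": -0.04,"ty": -0.1,"turn": 0,"tz": 0.86,"hand": 1},
    {"tx": -0.04,"ty": -0.1,"turn": 0,"tz": 0.86,"hand": 1}
  ]
}}

```text
clock: 9.75
eef_pos: [0.6454, 0.2488, 0.0248]
tool_rot: [-2.006, 2.415, -0.001]
wrist_force: [0.1, -0.1, -0.3]
grip_width: 0.0488
finger_force: 62.9
```

Emit:
{"op": "arm_command", "data": {
  "motion": [
    {"tx": 0,"ty": 0,"turn": 0,"tz": 0.015,"hand": 1},
    {"tx": 0,"ty": 0,"turn": 0,"tz": 0.015,"hand": 0},
    {"tx": 0,"ty": 0,"turn": 0,"tz": 0.015,"hand": -0.6},
    {"tx": 0,"ty": 0,"turn": 0,"tz": 0.015,"hand": -0.8},
    {"tx": 0,"ty": 0,"turn": 0,"tz": 0.015,"hand": -0.8},
    {"tx": 0,"ty": 0,"turn": 0,"tz": -0.1,"hand": -0.8},
    {"tx": 0,"ty": 0,"turn": 0,"tz": -0.25,"hand": -0.8},
    {"tx": 0,"ty": 0,"turn": 0,"tz": -0.45,"hand": -0.8},
    {"tx": 0,"ty": 0,"turn": 0,"tz": -0.65,"hand": -0.8},
    {"tx": 0,"ty": 0,"turn": 0,"tz": -0.85,"hand": -0.8},
    {"tx": 0,"ty": 0,"turn": 0,"tz": -0.95,"hand": -0.8}
  ]
}}

```text
clock: 10.67
eef_pos: [0.646, 0.249, 0.2193]
tool_rot: [-2.004, 2.412, -0.004]
wrist_force: [1.5, 0.4, 0.5]
grip_width: 0.0767
finger_force: 0.0
```

```bash
python3 -c "
from fit import *
snap('top','t2')
m=robot.camera_model('wrist'); snap('wrist','w4'); np.save('w4.npy',[m['eye'],m['rotation']])
a=cv2.imread('pics/w4.png'); t=cv2.imread('pics/t2.png'); cv2.imwrite('pics/t2c.png',cv2.resize(t[138:228,175:305],None,fx=5,fy=5,interpolation=2))
go(.628,-.225,.2,.046+np.pi)"
```

```text
pose [0.6468 0.2493 0.2187] yaw -1.755 q6 -1.12 t 10.77 w 0.0767
shift [ 2.3486 -0.3421  0.0877] turn 0.853 rows 12 11
```

View pics/t2c.png

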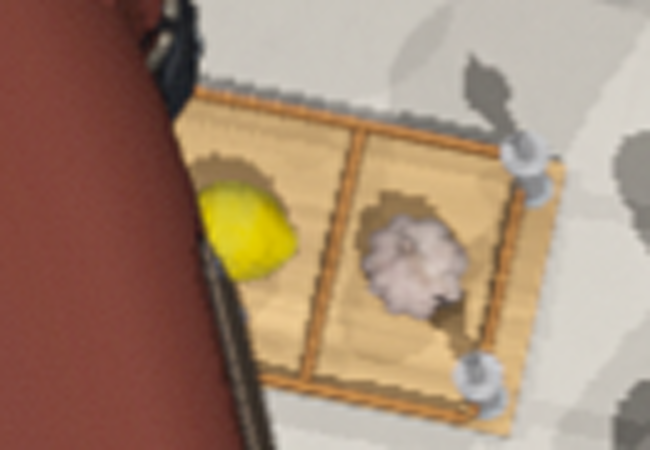

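View pics/w4.png

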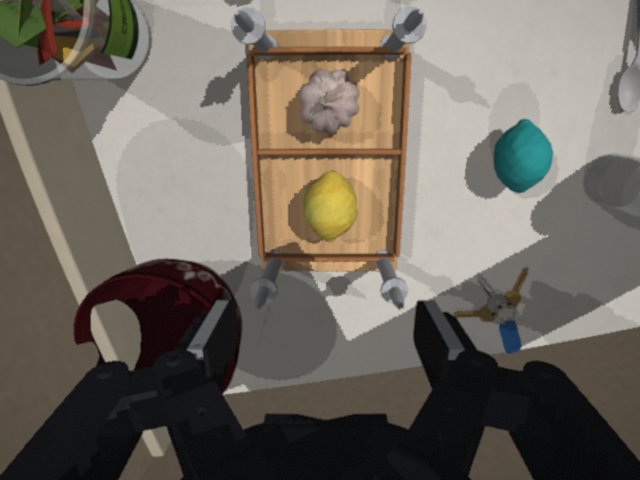

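Both pieces are well inside their bays. I'll fit the stand again from this opposite view.

```bash
python3 -c "
from fit import *
m=robot.camera_model('wrist'); m['eye'],m['rotation']=np.load('w4.npy')
fit([(252,52,71.5,-99.5),(409,50,-71.5,-99.5),(256,153,71.5,-10),(405,151,-71.5,-10),(262,258,71.5,99.5),(398,256,-71.5,99.5)],.022,m)
fit([(251,28,58,-105),(407,26,-58,-105),(264,290,58,105),(393,290,-58,105)],.085,m)
fit([(251,28,58,-105),(407,26,-58,-105),(264,290,58,105),(393,290,-58,105)],.087,m)
"
```

```text
xy 0.6369 0.208 yaw -0.1777 scale 0.986 res mm [-1.2+0.5j  0.2-0.4j  0.5+0.8j -0.7-0.j   1.4+0.3j -0.2-1.1j]
xy 0.6385 0.2085 yaw -0.1826 scale 0.983 res mm [-1.4+0.4j  1. -1.j   0.2+0.5j  0.3+0.2j]
xy 0.6385 0.2082 yaw -0.1826 scale 0.976 res mm [-1.4+0.3j  1. -1.j   0.2+0.5j  0.3+0.2j]
```

Emit:
{"op": "arm_command", "data": {
  "motion": [
    {"tx": 0.2,"ty": -0.03,"turn": 0.07,"tz": 0.03,"hand": -0.8},
    {"tx": 0.4,"ty": -0.06,"turn": 0.14,"tz": 0.05,"hand": -0.6},
    {"tx": 0.6,"ty": -0.09,"turn": 0.21,"tz": 0.08,"hand": -0.5},
    {"tx": 0.8,"ty": -0.12,"turn": 0.28,"tz": 0.08,"hand": -0.5},
    {"tx": 1,"ty": -0.15,"turn": 0.35,"tz": 0.08,"hand": -0.5},
    {"tx": 1,"ty": -0.15,"turn": 0.42,"tz": 0.08,"hand": -0.5},
    {"tx": 1,"ty": -0.15,"turn": 0.49,"tz": 0.08,"hand": -0.5},
    {"tx": 1,"ty": -0.15,"turn": 0.56,"tz": 0.08,"hand": -0.5},
    {"tx": 1,"ty": -0.15,"turn": 0.63,"tz": 0.08,"hand": -0.5},
    {"tx": 1,"ty": -0.15,"turn": 0.7,"tz": 0.08,"hand": -0.5},
    {"tx": 1,"ty": -0.15,"turn": 0.78,"tz": 0.08,"hand": -0.5},
    {"tx": 1,"ty": -0.15,"turn": 0.85,"tz": 0.08,"hand": -0.5}
  ]
}}

```text
clock: 11.77
eef_pos: [0.6367, 0.0465, 0.1962]
tool_rot: [0.07, -3.139, -0.0]
wrist_force: [0.2, -1.2, -0.4]
grip_width: 0.0637
finger_force: 0.0
```

```bash
python3 -c "
from h import *
go(.628,-.225,.2,.046+np.pi)"
```

```text
pose [0.6367 0.0465 0.1962] yaw -3.097 q6 -0.09 t 11.77 w 0.0637
shift [ 0.1041 -1.354  -0.0188] turn -0.001 rows 7 1
```

Emit:
{"op": "arm_command", "data": {
  "motion": [
    {"tx": 0.08,"ty": -0.2,"turn": 0,"tz": 0,"hand": -0.5},
    {"tx": 0.1,"ty": -0.4,"turn": 0,"tz": 0,"hand": -0.5},
    {"tx": 0.1,"ty": -0.6,"turn": 0,"tz": 0,"hand": -0.5},
    {"tx": 0.1,"ty": -0.8,"turn": 0,"tz": 0,"hand": -0.5},
    {"tx": 0.1,"ty": -1,"turn": 0,"tz": 0,"hand": -0.5},
    {"tx": 0.1,"ty": -1,"turn": 0,"tz": 0,"hand": -0.5}
  ]
}}

```text
clock: 12.27
eef_pos: [0.627, -0.1613, 0.1961]
tool_rot: [0.071, -3.14, 0.003]
wrist_force: [-0.2, -0.1, 0.9]
grip_width: 0.064
finger_force: 0.0
```

Emit:
{"op": "arm_command", "data": {
  "motion": [
    {"tx": 0,"ty": -0.18,"turn": 0,"tz": 0,"hand": -0.5},
    {"tx": 0,"ty": -0.35,"turn": 0,"tz": 0,"hand": -0.5},
    {"tx": 0,"ty": -0.35,"turn": 0,"tz": 0,"hand": -0.5},
    {"tx": 0,"ty": -0.35,"turn": 0,"tz": 0,"hand": -0.5}
  ]
}}

```text
clock: 12.6
eef_pos: [0.6304, -0.2258, 0.196]
tool_rot: [0.076, -3.139, -0.001]
wrist_force: [-0.6, 0.3, 1.2]
grip_width: 0.0638
finger_force: 0.0
```

```bash
python3 -c "
from fit import *
m=robot.camera_model('wrist'); snap('wrist','w5'); np.save('w5.npy',[m['eye'],m['rotation']])
go(.628,-.225,.043,.046+np.pi)"
```

```text
pose [ 0.6305 -0.2244  0.1962] yaw -3.092 q6 -0.5 t 12.65 w 0.0641
shift [ 0.0116 -0.0032  0.7661] turn 0.002 rows 4 1
```

View pics/w5.png

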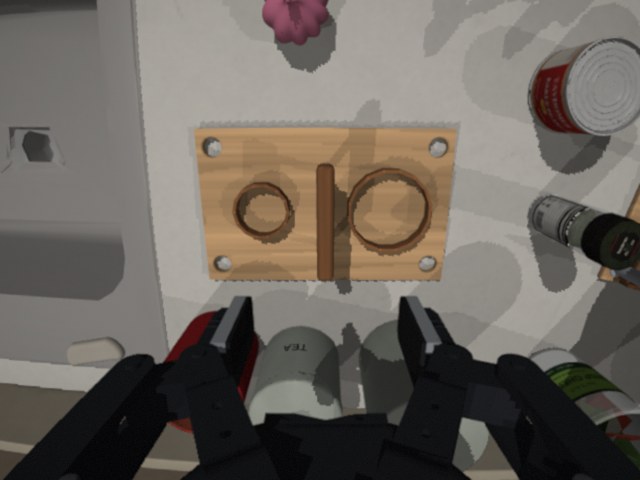

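Holes at (212,147), (438,147), (223,263), (428,263). The bar runs from (325,165) to (325,280).

```bash
python3 -c "
from fit import *
m=robot.camera_model('wrist'); m['eye'],m['rotation']=np.load('w5.npy')
fit([(212,147,-58,-105),(438,147,-58,105),(223,263,58,-105),(428,263,58,105)],.006,m)
fit([(325,166,-48,0),(325,279,48,0)],.073,m)
"
```

```text
xy 0.6282 -0.2242 yaw 0.0483 scale 0.998 res mm [ 0. -0.2j  0.1-0.3j -0.2+0.1j  0.1+0.4j]
xy 0.627 -0.2246 yaw 0.0478 scale 0.958 res mm [0.+0.j 0.+0.j]
```

Emit:
{"op": "arm_command", "data": {
  "motion": [
    {"tx": 0.012,"ty": 0,"turn": 0,"tz": 0.2,"hand": -0.5},
    {"tx": 0.012,"ty": 0,"turn": 0,"tz": 0.4,"hand": -0.5},
    {"tx": 0.012,"ty": 0,"turn": 0,"tz": 0.6,"hand": -0.5},
    {"tx": 0.012,"ty": 0,"turn": 0,"tz": 0.72,"hand": -0.5},
    {"tx": 0.012,"ty": 0,"turn": 0,"tz": 0.765,"hand": -0.5},
    {"tx": 0.012,"ty": 0,"turn": 0,"tz": 0.765,"hand": -0.5},
    {"tx": 0.012,"ty": 0,"turn": 0,"tz": 0.765,"hand": 1},
    {"tx": 0.012,"ty": 0,"turn": 0,"tz": 0.765,"hand": 1},
    {"tx": 0.012,"ty": 0,"turn": 0,"tz": 0.765,"hand": 1},
    {"tx": 0.012,"ty": 0,"turn": 0,"tz": 0.765,"hand": 1},
    {"tx": 0.012,"ty": 0,"turn": 0,"tz": 0.765,"hand": 1},
    {"tx": 0.012,"ty": 0,"turn": 0,"tz": 0.765,"hand": 1}
  ]
}}

```text
clock: 13.65
eef_pos: [0.6299, -0.225, 0.0463]
tool_rot: [-0.08, 3.138, -0.003]
wrist_force: [-0.6, 0.1, 6.9]
grip_width: 0.013
finger_force: 60.3
```

```bash
python3 -c "
from h import *
go(.6385,.208,.19,-.181+np.pi)"
```

```text
pose [ 0.6299 -0.225   0.0463] yaw -3.091 q6 -0.5 t 13.65 w 0.013
shift [-0.155   2.1589 -0.7217] turn 0.148 rows 11 2
```

Emit:
{"op": "arm_command", "data": {
  "motion": [
    {"tx": 0,"ty": 0,"turn": 0,"tz": -0.05,"hand": 1},
    {"tx": 0,"ty": 0,"turn": 0,"tz": -0.15,"hand": 1},
    {"tx": 0,"ty": 0,"turn": 0,"tz": -0.3,"hand": 1},
    {"tx": 0,"ty": 0,"turn": 0,"tz": -0.45,"hand": 1},
    {"tx": 0,"ty": 0,"turn": 0,"tz": -0.6,"hand": 1},
    {"tx": 0,"ty": 0.05,"turn": 0,"tz": -0.7,"hand": 1},
    {"tx": 0,"ty": 0.15,"turn": 0,"tz": -0.76,"hand": 1},
    {"tx": 0,"ty": 0.3,"turn": 0,"tz": -0.78,"hand": 1},
    {"tx": 0,"ty": 0.45,"turn": 0,"tz": -0.78,"hand": 1},
    {"tx": 0,"ty": 0.6,"turn": 0,"tz": -0.78,"hand": 1},
    {"tx": 0,"ty": 0.75,"turn": 0,"tz": -0.78,"hand": 1},
    {"tx": 0,"ty": 0.9,"turn": 0,"tz": -0.78,"hand": 1}
  ]
}}

```text
clock: 14.65
eef_pos: [0.6189, -0.0432, 0.201]
tool_rot: [-0.08, 3.141, 0.0]
wrist_force: [0.9, 0.0, -3.3]
grip_width: 0.0127
finger_force: 58.8
```

```bash
python3 -c "
from h import *
o=robot.get_obs();print(o['wrist_force'],o['wrist_torque'])
go(.64,.208,.2,-.181+np.pi)"
```

```text
[ 0.88484922  0.04362129 -3.34770076] [ 0.05199207 -0.03436858 -0.01457392]
pose [ 0.6189 -0.0432  0.201 ] yaw -3.091 q6 -0.24 t 14.65 w 0.0127
shift [-0.1691  1.2488  0.0052] turn 0.148 rows 7 2
```

Emit:
{"op": "arm_command", "data": {
  "motion": [
    {"tx": 0,"ty": 0.12,"turn": 0,"tz": 0,"hand": 1},
    {"tx": 0,"ty": 0.26,"turn": 0,"tz": 0,"hand": 1},
    {"tx": -0.04,"ty": 0.4,"turn": 0.03,"tz": 0,"hand": 1},
    {"tx": -0.06,"ty": 0.54,"turn": 0.06,"tz": 0,"hand": 1},
    {"tx": -0.1,"ty": 0.68,"turn": 0.09,"tz": 0,"hand": 1},
    {"tx": -0.12,"ty": 0.8,"turn": 0.12,"tz": 0,"hand": 1},
    {"tx": -0.15,"ty": 0.9,"turn": 0.15,"tz": 0,"hand": 1},
    {"tx": -0.16,"ty": 1,"turn": 0.15,"tz": 0,"hand": 1},
    {"tx": -0.16,"ty": 1,"turn": 0.15,"tz": 0,"hand": 1}
  ]
}}

```text
clock: 15.4
eef_pos: [0.6408, 0.1605, 0.2007]
tool_rot: [-0.285, -3.128, -0.002]
wrist_force: [-0.3, -1.0, -3.7]
grip_width: 0.0127
finger_force: 58.9
```

```bash
python3 -c "
from h import *
go(.64,.208,.2,-.181+np.pi)"
```

```text
pose [0.6408 0.1605 0.2007] yaw 2.96 q6 0.32 t 15.4 w 0.0127
shift [0.0468 0.2327 0.0037] turn -0.0 rows 2 1
```

Emit:
{"op": "arm_command", "data": {
  "motion": [
    {"tx": 0.045,"ty": 0.12,"turn": 0,"tz": 0,"hand": 1},
    {"tx": 0.045,"ty": 0.21,"turn": 0,"tz": 0,"hand": 1},
    {"tx": 0.045,"ty": 0.23,"turn": 0,"tz": 0.06,"hand": 1},
    {"tx": 0.045,"ty": 0.23,"turn": 0,"tz": 0.13,"hand": 1},
    {"tx": 0.045,"ty": 0.23,"turn": 0,"tz": 0.13,"hand": 1},
    {"tx": 0.045,"ty": 0.23,"turn": 0,"tz": 0.13,"hand": 1}
  ]
}}

```text
clock: 15.9
eef_pos: [0.64, 0.2029, 0.1736]
tool_rot: [-0.29, -3.126, 0.001]
wrist_force: [-0.0, 0.0, -3.1]
grip_width: 0.0133
finger_force: 59.0
```

```bash
python3 -c "
from h import *
m=robot.camera_model('wrist'); a=snap('wrist','w6'); b=snap('scene','s6')
cv2.imwrite('pics/s6c.png',np.hstack([cv2.resize(b[100:250,280:480],(800,600))]))
go(.64,.208,.171,-.181+np.pi)"
```

```text
pose [0.641 0.203 0.175] yaw 2.956 q6 0.38 t 16.0 w 0.0129
shift [0.0097 0.0235 0.02  ] turn -0.003 rows 1 1
```

View pics/w6.png

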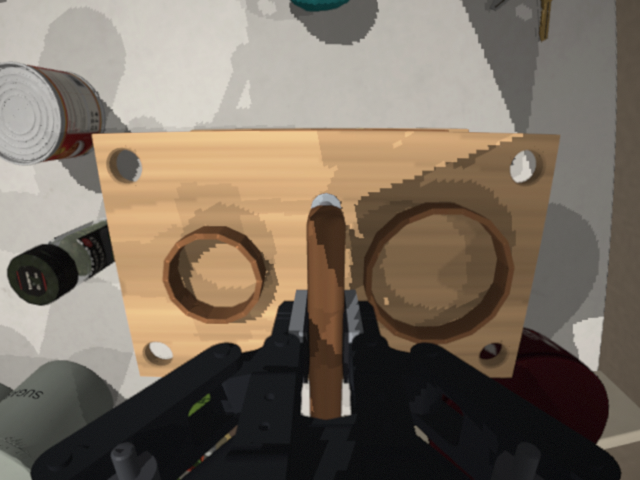

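View pics/s6c.png

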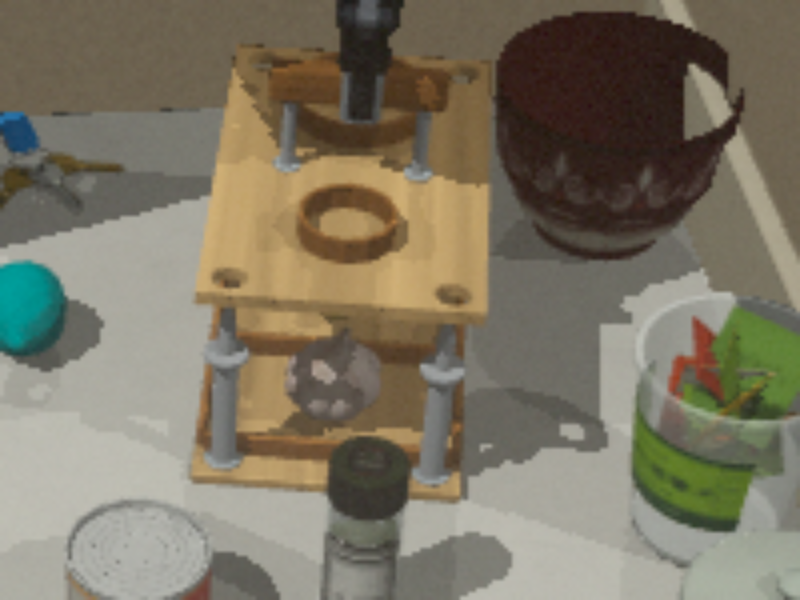

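Emit:
{"op": "arm_command", "data": {
  "motion": [
    {"tx": 0.012,"ty": 0.02,"turn": 0,"tz": 0,"hand": 1},
    {"tx": 0.012,"ty": 0.02,"turn": 0,"tz": 0,"hand": 1},
    {"tx": 0.012,"ty": 0.02,"turn": 0,"tz": 0,"hand": 1},
    {"tx": 0.012,"ty": 0.02,"turn": 0,"tz": 0.03,"hand": 1},
    {"tx": 0.012,"ty": 0.02,"turn": 0,"tz": 0.06,"hand": 1},
    {"tx": 0.012,"ty": 0.02,"turn": 0,"tz": 0.09,"hand": 1},
    {"tx": 0.012,"ty": 0.02,"turn": 0,"tz": 0.12,"hand": 1},
    {"tx": 0.012,"ty": 0.02,"turn": 0,"tz": 0.12,"hand": 1}
  ]
}}

```text
clock: 16.67
eef_pos: [0.6382, 0.2078, 0.1483]
tool_rot: [-0.289, -3.126, 0.001]
wrist_force: [-0.6, 1.1, -3.6]
grip_width: 0.013
finger_force: 59.0
```

```bash
python3 -c "
from h import *
o=robot.get_obs();print(o['wrist_force'],o['wrist_torque'])
go(.6395,.2075,.133,-.181+np.pi)"
```

```text
[-0.56758661  1.09033199 -3.6126876 ] [-0.00470496  0.02185143 -0.03115465]
pose [0.6382 0.2078 0.1483] yaw 2.957 q6 0.39 t 16.67 w 0.013
shift [-0.0068 -0.0002  0.0765] turn -0.002 rows 1 1
```

Free so far; lower on.

Emit:
{"op": "arm_command", "data": {
  "motion": [
    {"tx": -0.003,"ty": 0,"turn": 0,"tz": 0.02,"hand": 1},
    {"tx": -0.003,"ty": 0,"turn": 0,"tz": 0.04,"hand": 1},
    {"tx": -0.003,"ty": 0,"turn": 0,"tz": 0.06,"hand": 1},
    {"tx": -0.003,"ty": 0,"turn": 0,"tz": 0.075,"hand": 1},
    {"tx": -0.003,"ty": 0,"turn": 0,"tz": 0.085,"hand": 1},
    {"tx": -0.003,"ty": 0,"turn": 0,"tz": 0.085,"hand": 1}
  ]
}}

```text
clock: 17.17
eef_pos: [0.6395, 0.2079, 0.1327]
tool_rot: [-0.29, -3.127, 0.0]
wrist_force: [-0.2, 0.7, -3.7]
grip_width: 0.0132
finger_force: 59.2
```

Emit:
{"op": "arm_command", "data": {
  "motion": [
    {"tx": 0,"ty": 0,"turn": 0,"tz": 0.01,"hand": 1},
    {"tx": 0,"ty": 0,"turn": 0,"tz": 0.015,"hand": 1},
    {"tx": 0,"ty": 0,"turn": 0,"tz": 0.015,"hand": 1}
  ]
}}

```text
clock: 17.42
eef_pos: [0.64, 0.208, 0.1313]
tool_rot: [0.289, 3.127, 0.0]
wrist_force: [-2.1, -0.2, 4.3]
grip_width: 0.0129
finger_force: 60.0
```

Emit:
{"op": "arm_command", "data": {
  "motion": [
    {"tx": 0,"ty": 0,"turn": 0,"tz": 0,"hand": 0.4},
    {"tx": 0,"ty": 0,"turn": 0,"tz": 0,"hand": 0},
    {"tx": 0,"ty": 0,"turn": 0,"tz": 0,"hand": -0.2},
    {"tx": 0,"ty": 0,"turn": 0,"tz": 0,"hand": -0.2},
    {"tx": 0,"ty": 0,"turn": 0,"tz": 0,"hand": -0.2},
    {"tx": 0,"ty": 0,"turn": 0,"tz": -0.15,"hand": -0.2},
    {"tx": 0,"ty": 0,"turn": 0,"tz": -0.3,"hand": -0.2},
    {"tx": 0,"ty": 0,"turn": 0,"tz": -0.5,"hand": -0.2},
    {"tx": 0,"ty": 0,"turn": 0,"tz": -0.6,"hand": -0.2},
    {"tx": 0,"ty": 0,"turn": 0,"tz": -0.6,"hand": -0.2}
  ]
}}

```text
clock: 18.25
eef_pos: [0.6421, 0.2085, 0.2561]
tool_rot: [0.289, 3.12, 0.004]
wrist_force: [0.9, 0.2, 0.6]
grip_width: 0.0514
finger_force: 0.0
```

```bash
python3 -c "
from h import *
m=robot.camera_model('wrist'); a=snap('wrist','w7'); np.save('w7.npy',[m['eye'],m['rotation']])
go(.352,.27,.25,1.39+np.pi)"
```

```text
pose [0.6413 0.2083 0.2532] yaw 2.957 q6 0.39 t 18.3 w 0.0514
shift [1.4785 0.0379 0.0092] turn -1.002 rows 8 13
```

View pics/w7.png

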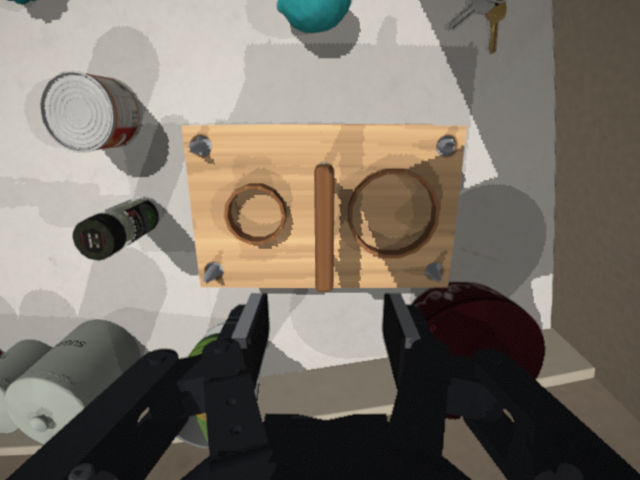

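Tier seated, all four pins through. Corners at (182,126), (468,126), (202,288), (451,288); wells at (256,214) and (393,212). On to the jar.

```bash
python3 -c "
from fit import *
m=robot.camera_model('wrist'); m['eye'],m['rotation']=np.load('w7.npy')
fit([(182,126,-75,-120),(468,126,-75,120),(202,288,75,-120),(451,288,75,120)],.093,m)
print(onz('wrist',256,214,.107,m),onz('wrist',393,212,.107,m))
"
```

```text
xy 0.6399 0.2118 yaw -0.183 scale 1.004 res mm [-0.2-0.3j  0.1-0.9j -0.5+0.3j  0.6+0.9j]
[0.6265 0.1532 0.107 ] [0.6465 0.2686 0.107 ]
```

Emit:
{"op": "arm_command", "data": {
  "motion": [
    {"tx": 0.2,"ty": 0.01,"turn": -0.07,"tz": 0,"hand": -0.7},
    {"tx": 0.35,"ty": 0.02,"turn": -0.14,"tz": 0,"hand": -0.7},
    {"tx": 0.5,"ty": 0.02,"turn": -0.21,"tz": 0,"hand": -0.7},
    {"tx": 0.65,"ty": 0.03,"turn": -0.28,"tz": 0,"hand": -0.7},
    {"tx": 0.8,"ty": 0.03,"turn": -0.35,"tz": 0,"hand": -0.7},
    {"tx": 0.9,"ty": 0.03,"turn": -0.42,"tz": 0,"hand": -0.7},
    {"tx": 1,"ty": 0.03,"turn": -0.5,"tz": 0,"hand": -0.7},
    {"tx": 1,"ty": 0.03,"turn": -0.57,"tz": 0,"hand": -0.7},
    {"tx": 1,"ty": 0.03,"turn": -0.64,"tz": 0,"hand": -0.7},
    {"tx": 1,"ty": 0.03,"turn": -0.71,"tz": 0,"hand": -0.7},
    {"tx": 1,"ty": 0.03,"turn": -0.78,"tz": 0,"hand": -0.7},
    {"tx": 1,"ty": 0.03,"turn": -0.85,"tz": 0,"hand": -0.7}
  ]
}}

```text
clock: 19.3
eef_pos: [0.4436, 0.2504, 0.2492]
tool_rot: [1.716, -2.63, -0.001]
wrist_force: [-0.4, -0.2, -0.1]
grip_width: 0.0727
finger_force: 0.0
```

```bash
python3 -c "
from h import *
go(.352,.27,.22,1.39+np.pi)"
```

```text
pose [0.4436 0.2504 0.2492] yaw -1.985 q6 -0.79 t 19.3 w 0.0727
shift [0.0944 0.4585 0.1465] turn -0.149 rows 3 2
```

Emit:
{"op": "arm_command", "data": {
  "motion": [
    {"tx": 0.05,"ty": 0.2,"turn": -0.07,"tz": 0.05,"hand": -0.7},
    {"tx": 0.09,"ty": 0.38,"turn": -0.15,"tz": 0.1,"hand": -0.7},
    {"tx": 0.09,"ty": 0.46,"turn": -0.15,"tz": 0.15,"hand": -0.7},
    {"tx": 0.09,"ty": 0.46,"turn": -0.15,"tz": 0.15,"hand": -0.7},
    {"tx": 0.09,"ty": 0.46,"turn": -0.15,"tz": 0.15,"hand": -0.7},
    {"tx": 0.09,"ty": 0.46,"turn": -0.15,"tz": 0.15,"hand": -0.7}
  ]
}}

```text
clock: 19.8
eef_pos: [0.3535, 0.2717, 0.2202]
tool_rot: [-2.007, 2.417, -0.0]
wrist_force: [1.0, -0.1, 0.9]
grip_width: 0.0726
finger_force: 0.0
```

```bash
python3 -c "
from h import *
m=robot.camera_model('wrist'); im=snap('wrist','w8'); np.save('w8.npy',[m['eye'],m['rotation']])
k=cv2.inRange(cv2.cvtColor(im,cv2.COLOR_BGR2HSV),(5,60,60),(20,255,255)); ct=sorted(cv2.findContours(k,0,1)[0],key=cv2.contourArea)[-3:]
print([(cv2.boundingRect(c),cv2.contourArea(c)) for c in ct],proj('wrist',[.352,.27,.093],m))
go(.352,.27,.04,1.39+np.pi)"
```

```text
[((234, 356, 191, 71), 6892.0), ((421, 167, 219, 179), 24385.0), ((0, 62, 140, 280), 28232.5)] [[327.4 224.2]]
pose [0.3539 0.2716 0.2204] yaw -1.756 q6 -0.89 t 19.85 w 0.0722
shift [0.01   0.0086 0.9019] turn -0.003 rows 5 1
```

View pics/w8.png

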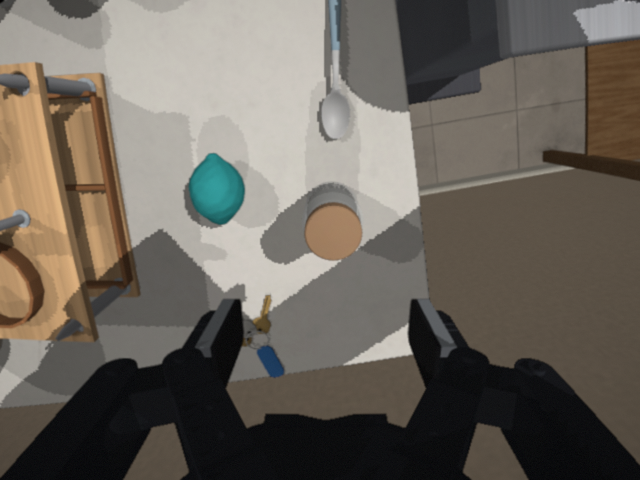

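Lid centre (333,231), keys at about (260,330).

```bash
python3 -c "
from h import *
m=robot.camera_model('wrist'); m['eye'],m['rotation']=np.load('w8.npy')
p=onz('wrist',333,231,.093,m); print(p,onz('wrist',305,231,.093,m),onz('wrist',361,231,.093,m),'keys',onz('wrist',262,300,0,m),'lem',onz('wrist',243,190,.025,m))
go(p[0],p[1],.04,1.39+np.pi)"
```

```text
[0.3486 0.2764 0.093 ] [0.3707 0.2722 0.093 ] [0.3265 0.2805 0.093 ] keys [0.4474 0.3717 0.    ] lem [0.4295 0.24   0.025 ]
pose [0.3539 0.2716 0.2204] yaw -1.756 q6 -0.89 t 19.85 w 0.0722
shift [-0.0183  0.0312  0.9019] turn -0.003 rows 5 1
```

Emit:
{"op": "arm_command", "data": {
  "motion": [
    {"tx": -0.015,"ty": 0.028,"turn": 0,"tz": 0.1,"hand": -0.8},
    {"tx": -0.015,"ty": 0.028,"turn": 0,"tz": 0.25,"hand": -0.8},
    {"tx": -0.015,"ty": 0.028,"turn": 0,"tz": 0.4,"hand": -0.8},
    {"tx": -0.015,"ty": 0.028,"turn": 0,"tz": 0.55,"hand": -0.8},
    {"tx": -0.015,"ty": 0.028,"turn": 0,"tz": 0.7,"hand": -0.8},
    {"tx": -0.015,"ty": 0.028,"turn": 0,"tz": 0.82,"hand": -0.8},
    {"tx": -0.015,"ty": 0.028,"turn": 0,"tz": 0.9,"hand": -0.8},
    {"tx": -0.015,"ty": 0.028,"turn": 0,"tz": 0.9,"hand": -0.8},
    {"tx": -0.015,"ty": 0.028,"turn": 0,"tz": 0.9,"hand": 1},
    {"tx": -0.015,"ty": 0.028,"turn": 0,"tz": 0.9,"hand": 1},
    {"tx": -0.015,"ty": 0.028,"turn": 0,"tz": 0.9,"hand": 1},
    {"tx": -0.015,"ty": 0.028,"turn": 0,"tz": 0.9,"hand": 1}
  ]
}}

```text
clock: 20.85
eef_pos: [0.3492, 0.2762, 0.0417]
tool_rot: [-2.005, 2.415, -0.001]
wrist_force: [-0.1, 0.3, 5.1]
grip_width: 0.0532
finger_force: 63.3
```

Emit:
{"op": "arm_command", "data": {
  "motion": [
    {"tx": 0,"ty": 0,"turn": 0,"tz": 0,"hand": 1},
    {"tx": 0,"ty": 0,"turn": 0,"tz": 0,"hand": 1},
    {"tx": 0,"ty": 0,"turn": 0,"tz": -0.05,"hand": 1},
    {"tx": 0,"ty": 0,"turn": 0,"tz": -0.2,"hand": 1},
    {"tx": 0,"ty": 0,"turn": 0,"tz": -0.35,"hand": 1},
    {"tx": 0,"ty": 0,"turn": 0,"tz": -0.5,"hand": 1},
    {"tx": 0,"ty": 0,"turn": 0,"tz": -0.65,"hand": 1},
    {"tx": 0,"ty": 0,"turn": 0,"tz": -0.8,"hand": 1},
    {"tx": 0,"ty": 0,"turn": 0,"tz": -0.92,"hand": 1},
    {"tx": 0,"ty": 0,"turn": 0,"tz": -1,"hand": 1}
  ]
}}

```text
clock: 21.68
eef_pos: [0.3488, 0.276, 0.2436]
tool_rot: [-2.005, 2.414, -0.001]
wrist_force: [0.7, 0.5, -1.6]
grip_width: 0.0532
finger_force: 64.0
```

```bash
python3 -c "
from h import *
c,s=np.cos(-.182),np.sin(-.182)
for y in (.06,-.06): print(.6395-s*y,.209+c*y)
y=.06; go(.6395-s*y,.209+c*y,.24,1.39+np.pi)"
```

```text
0.6503598140864348 0.26800901997159476
0.6286401859135651 0.14999098002840522
pose [0.3488 0.276  0.2436] yaw -1.755 q6 -0.88 t 21.68 w 0.0532
shift [-0.2372 -1.4894  0.0235] turn -0.002 rows 8 1
```

Emit:
{"op": "arm_command", "data": {
  "motion": [
    {"tx": -0.02,"ty": -0.1,"turn": 0,"tz": 0,"hand": 1},
    {"tx": -0.05,"ty": -0.25,"turn": 0,"tz": 0,"hand": 1},
    {"tx": -0.07,"ty": -0.4,"turn": 0,"tz": 0,"hand": 1},
    {"tx": -0.09,"ty": -0.55,"turn": 0,"tz": 0,"hand": 1},
    {"tx": -0.12,"ty": -0.7,"turn": 0,"tz": 0,"hand": 1},
    {"tx": -0.15,"ty": -0.85,"turn": 0,"tz": 0,"hand": 1},
    {"tx": -0.16,"ty": -0.95,"turn": 0,"tz": 0,"hand": 1},
    {"tx": -0.16,"ty": -1,"turn": 0,"tz": 0,"hand": 1},
    {"tx": -0.16,"ty": -1,"turn": 0,"tz": 0,"hand": 1}
  ]
}}

```text
clock: 22.43
eef_pos: [0.5525, 0.2697, 0.2401]
tool_rot: [-2.005, 2.418, -0.001]
wrist_force: [-0.1, -0.2, -1.5]
grip_width: 0.0529
finger_force: 63.9
```

```bash
python3 -c "
from h import *
go(.6504,.268,.24,1.39+np.pi)"
```

```text
pose [0.5525 0.2697 0.2401] yaw -1.757 q6 -1.05 t 22.43 w 0.0529
shift [-0.0822 -0.4828  0.0009] turn -0.003 rows 3 1
```

Emit:
{"op": "arm_command", "data": {
  "motion": [
    {"tx": -0.03,"ty": -0.12,"turn": 0,"tz": 0,"hand": 1},
    {"tx": -0.05,"ty": -0.27,"turn": 0,"tz": 0,"hand": 1},
    {"tx": -0.08,"ty": -0.4,"turn": 0,"tz": 0,"hand": 1},
    {"tx": -0.08,"ty": -0.48,"turn": 0,"tz": 0,"hand": 1},
    {"tx": -0.08,"ty": -0.48,"turn": 0,"tz": 0.1,"hand": 1},
    {"tx": -0.08,"ty": -0.48,"turn": 0,"tz": 0.2,"hand": 1},
    {"tx": -0.08,"ty": -0.48,"turn": 0,"tz": 0.3,"hand": 1},
    {"tx": -0.08,"ty": -0.48,"turn": 0,"tz": 0.37,"hand": 1},
    {"tx": -0.08,"ty": -0.48,"turn": 0,"tz": 0.37,"hand": 1},
    {"tx": -0.08,"ty": -0.48,"turn": 0,"tz": 0.37,"hand": 1}
  ]
}}

```text
clock: 23.27
eef_pos: [0.6468, 0.2686, 0.1664]
tool_rot: [2.007, -2.416, -0.001]
wrist_force: [-0.1, 0.4, -1.1]
grip_width: 0.0532
finger_force: 64.0
```

```bash
python3 -c "
from h import *
print(robot.get_obs()['wrist_force'])
go(.6504,.268,.136,1.39+np.pi)"
```

```text
[-0.14062937  0.41332394 -1.05631886]
pose [0.6468 0.2686 0.1664] yaw -1.755 q6 -1.1 t 23.27 w 0.0532
shift [-0.0006 -0.0185  0.1522] turn -0.002 rows 1 1
```

Emit:
{"op": "arm_command", "data": {
  "motion": [
    {"tx": 0,"ty": -0.015,"turn": 0,"tz": 0.02,"hand": 1},
    {"tx": 0,"ty": -0.015,"turn": 0,"tz": 0.06,"hand": 1},
    {"tx": 0,"ty": -0.015,"turn": 0,"tz": 0.1,"hand": 1},
    {"tx": 0,"ty": -0.015,"turn": 0,"tz": 0.13,"hand": 1},
    {"tx": 0,"ty": -0.015,"turn": 0,"tz": 0.15,"hand": 1},
    {"tx": 0,"ty": -0.015,"turn": 0,"tz": 0.15,"hand": 1},
    {"tx": 0,"ty": -0.015,"turn": 0,"tz": 0.15,"hand": 1}
  ]
}}

```text
clock: 23.85
eef_pos: [0.6506, 0.2679, 0.1361]
tool_rot: [2.007, -2.416, -0.0]
wrist_force: [-0.4, 1.1, -2.0]
grip_width: 0.0531
finger_force: 64.0
```

Lower the last millimetre or so, release, and rise.

Emit:
{"op": "arm_command", "data": {
  "motion": [
    {"tx": 0,"ty": 0,"turn": 0,"tz": 0.007,"hand": 1},
    {"tx": 0,"ty": 0,"turn": 0,"tz": 0.007,"hand": 1},
    {"tx": 0,"ty": 0,"turn": 0,"tz": 0.007,"hand": 0.1},
    {"tx": 0,"ty": 0,"turn": 0,"tz": 0.007,"hand": -0.4},
    {"tx": 0,"ty": 0,"turn": 0,"tz": 0.007,"hand": -0.75},
    {"tx": 0,"ty": 0,"turn": 0,"tz": 0.007,"hand": -0.75},
    {"tx": 0,"ty": 0,"turn": 0,"tz": 0.007,"hand": -0.75},
    {"tx": 0,"ty": 0,"turn": 0,"tz": -0.1,"hand": -0.75},
    {"tx": 0,"ty": 0,"turn": 0,"tz": -0.25,"hand": -0.75},
    {"tx": 0,"ty": 0,"turn": 0,"tz": -0.4,"hand": -0.75},
    {"tx": 0,"ty": 0,"turn": 0,"tz": -0.55,"hand": -0.75},
    {"tx": 0,"ty": 0,"turn": 0,"tz": -0.65,"hand": -0.75}
  ]
}}

```text
clock: 24.85
eef_pos: [0.6512, 0.2681, 0.2698]
tool_rot: [-2.005, 2.414, -0.002]
wrist_force: [-0.3, -0.2, -0.2]
grip_width: 0.0745
finger_force: 0.0
```

```bash
python3 -c "
from h import *
go(.346,-.311,.25,1.39)
go(.346,-.311,.25,1.39+np.pi)"
```

```text
pose [0.6512 0.2681 0.2698] yaw -1.755 q6 -1.1 t 24.85 w 0.0745
shift [3.1267 0.9692 0.0915] turn 1.998 rows 16 26
pose [0.6512 0.2681 0.2698] yaw -1.755 q6 -1.1 t 24.85 w 0.0745
shift [3.1267 0.9692 0.0915] turn -0.002 rows 16 1
```

Emit:
{"op": "arm_command", "data": {
  "motion": [
    {"tx": 0.2,"ty": 0.06,"turn": 0,"tz": 0.02,"hand": -0.5},
    {"tx": 0.4,"ty": 0.12,"turn": 0,"tz": 0.02,"hand": -0.5},
    {"tx": 0.6,"ty": 0.18,"turn": 0,"tz": 0.02,"hand": -0.5},
    {"tx": 0.8,"ty": 0.24,"turn": 0,"tz": 0.02,"hand": -0.5},
    {"tx": 1,"ty": 0.3,"turn": 0,"tz": 0.02,"hand": -0.5}
  ]
}}

```text
clock: 25.27
eef_pos: [0.5541, 0.0816, 0.2624]
tool_rot: [-2.008, 2.416, -0.001]
wrist_force: [0.9, -0.3, 0.6]
grip_width: 0.0639
finger_force: 0.0
```

Emit:
{"op": "arm_command", "data": {
  "motion": [
    {"tx": 0.2,"ty": 0.06,"turn": 0,"tz": 0.02,"hand": -0.5},
    {"tx": 0.4,"ty": 0.12,"turn": 0,"tz": 0.02,"hand": -0.5},
    {"tx": 0.6,"ty": 0.18,"turn": 0,"tz": 0.02,"hand": -0.5},
    {"tx": 0.8,"ty": 0.24,"turn": 0,"tz": 0.02,"hand": -0.5},
    {"tx": 1,"ty": 0.3,"turn": 0,"tz": 0.02,"hand": -0.5}
  ]
}}

```text
clock: 25.68
eef_pos: [0.4588, -0.1034, 0.2587]
tool_rot: [-2.007, 2.416, -0.001]
wrist_force: [0.9, -0.7, 1.3]
grip_width: 0.064
finger_force: 0.0
```

Emit:
{"op": "arm_command", "data": {
  "motion": [
    {"tx": 0.2,"ty": 0.06,"turn": 0,"tz": 0.02,"hand": -0.5},
    {"tx": 0.4,"ty": 0.12,"turn": 0,"tz": 0.02,"hand": -0.5},
    {"tx": 0.6,"ty": 0.18,"turn": 0,"tz": 0.02,"hand": -0.5},
    {"tx": 0.8,"ty": 0.24,"turn": 0,"tz": 0.02,"hand": -0.5},
    {"tx": 0.8,"ty": 0.24,"turn": 0,"tz": 0.02,"hand": -0.5}
  ]
}}

```text
clock: 26.1
eef_pos: [0.3807, -0.2562, 0.2546]
tool_rot: [1.998, -2.421, 0.003]
wrist_force: [0.4, -0.0, -0.7]
grip_width: 0.0644
finger_force: 0.0
```

```bash
python3 -c "
from h import *
go(.346,-.311,.24,1.39+np.pi)"
```

```text
pose [ 0.3807 -0.2562  0.2546] yaw -1.762 q6 -2.13 t 26.1 w 0.0644
shift [0.3015 0.1184 0.074 ] turn -0.006 rows 2 1
```

Emit:
{"op": "arm_command", "data": {
  "motion": [
    {"tx": 0.15,"ty": 0.06,"turn": 0,"tz": 0.05,"hand": -0.5},
    {"tx": 0.29,"ty": 0.11,"turn": 0,"tz": 0.1,"hand": -0.5},
    {"tx": 0.29,"ty": 0.11,"turn": 0,"tz": 0.1,"hand": -0.5},
    {"tx": 0.29,"ty": 0.11,"turn": 0,"tz": 0.1,"hand": -0.5},
    {"tx": 0.29,"ty": 0.11,"turn": 0,"tz": 0.1,"hand": -0.5}
  ]
}}

```text
clock: 26.52
eef_pos: [0.3513, -0.3033, 0.2346]
tool_rot: [-2.006, 2.417, -0.0]
wrist_force: [0.2, -0.3, -0.1]
grip_width: 0.0643
finger_force: 0.0
```

```bash
python3 -c "
from h import *
m=robot.camera_model('wrist'); im=snap('wrist','w9'); np.save('w9.npy',[m['eye'],m['rotation']])
print(proj('wrist',[.346,-.311,.107],m),proj('wrist',[.346,-.311,0],m))
go(.346,-.311,.04,1.39+np.pi)"
```

```text
[[330.6 216. ]] [[329.2 191.1]]
pose [ 0.3515 -0.303   0.2347] yaw -1.755 q6 -2.26 t 26.57 w 0.0639
shift [0.0442 0.0205 0.9735] turn -0.002 rows 5 1
```

View pics/w9.png

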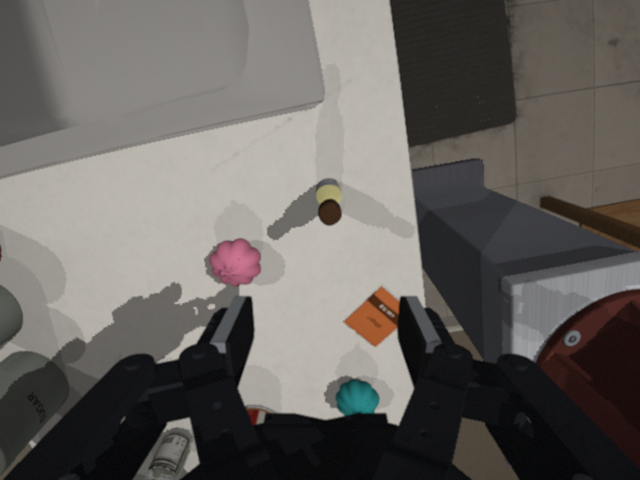

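Cap centre at (329,212).

```bash
python3 -c "
from h import *
m=robot.camera_model('wrist'); m['eye'],m['rotation']=np.load('w9.npy')
p=onz('wrist',329,212,.107,m); print(p,onz('wrist',324,212,.107,m))
go(p[0],p[1],.038,1.39+np.pi)"
```

```text
[ 0.3466 -0.3144  0.107 ] [ 0.3505 -0.3151  0.107 ]
pose [ 0.3515 -0.303   0.2347] yaw -1.755 q6 -2.26 t 26.57 w 0.0639
shift [0.0603 0.0144 0.9835] turn -0.002 rows 5 1
```

Emit:
{"op": "arm_command", "data": {
  "motion": [
    {"tx": 0.055,"ty": 0.016,"turn": 0,"tz": 0.1,"hand": -0.5},
    {"tx": 0.055,"ty": 0.016,"turn": 0,"tz": 0.25,"hand": -0.5},
    {"tx": 0.055,"ty": 0.016,"turn": 0,"tz": 0.4,"hand": -0.5},
    {"tx": 0.055,"ty": 0.016,"turn": 0,"tz": 0.55,"hand": -0.5},
    {"tx": 0.055,"ty": 0.016,"turn": 0,"tz": 0.7,"hand": -0.5},
    {"tx": 0.055,"ty": 0.016,"turn": 0,"tz": 0.83,"hand": -0.5},
    {"tx": 0.055,"ty": 0.016,"turn": 0,"tz": 0.92,"hand": -0.5},
    {"tx": 0.055,"ty": 0.016,"turn": 0,"tz": 0.96,"hand": -0.5},
    {"tx": 0.055,"ty": 0.016,"turn": 0,"tz": 0.975,"hand": -0.5},
    {"tx": 0.055,"ty": 0.016,"turn": 0,"tz": 0.975,"hand": -0.5}
  ]
}}

```text
clock: 27.4
eef_pos: [0.3465, -0.3134, 0.0395]
tool_rot: [-2.008, 2.416, 0.0]
wrist_force: [-0.6, 0.0, 1.7]
grip_width: 0.0643
finger_force: 0.0
```

Emit:
{"op": "arm_command", "data": {
  "motion": [
    {"tx": 0,"ty": 0,"turn": 0,"tz": 0,"hand": 0},
    {"tx": 0,"ty": 0,"turn": 0,"tz": 0,"hand": 0.2},
    {"tx": 0,"ty": 0,"turn": 0,"tz": 0,"hand": 0.4},
    {"tx": 0,"ty": 0,"turn": 0,"tz": 0,"hand": 0.7},
    {"tx": 0,"ty": 0,"turn": 0,"tz": 0,"hand": 1},
    {"tx": 0,"ty": 0,"turn": 0,"tz": 0,"hand": 1},
    {"tx": 0,"ty": 0,"turn": 0,"tz": 0,"hand": 1}
  ]
}}

```text
clock: 27.98
eef_pos: [0.3464, -0.3144, 0.0405]
tool_rot: [2.007, -2.417, 0.003]
wrist_force: [-1.3, 1.3, 8.2]
grip_width: 0.0274
finger_force: 58.4
```

Emit:
{"op": "arm_command", "data": {
  "motion": [
    {"tx": 0,"ty": 0,"turn": 0,"tz": -0.05,"hand": 1},
    {"tx": 0,"ty": 0,"turn": 0,"tz": -0.2,"hand": 1},
    {"tx": 0,"ty": 0,"turn": 0,"tz": -0.35,"hand": 1},
    {"tx": 0,"ty": 0,"turn": 0,"tz": -0.5,"hand": 1},
    {"tx": -0.05,"ty": 0,"turn": 0,"tz": -0.65,"hand": 1},
    {"tx": -0.15,"ty": -0.03,"turn": 0,"tz": -0.8,"hand": 1},
    {"tx": -0.3,"ty": -0.06,"turn": 0,"tz": -0.9,"hand": 1},
    {"tx": -0.45,"ty": -0.1,"turn": 0,"tz": -0.97,"hand": 1},
    {"tx": -0.6,"ty": -0.13,"turn": 0,"tz": -1,"hand": 1},
    {"tx": -0.75,"ty": -0.17,"turn": 0,"tz": -1,"hand": 1},
    {"tx": -0.9,"ty": -0.2,"turn": 0,"tz": -1,"hand": 1},
    {"tx": -1,"ty": -0.25,"turn": 0,"tz": -1,"hand": 1}
  ]
}}

```text
clock: 28.98
eef_pos: [0.4318, -0.1239, 0.2402]
tool_rot: [-2.008, 2.415, -0.001]
wrist_force: [0.6, -0.7, -0.1]
grip_width: 0.0272
finger_force: 59.2
```

```bash
python3 -c "
from h import *
go(.6286,.15,.24,1.39+np.pi)"
```

```text
pose [ 0.4318 -0.1239  0.2402] yaw -1.755 q6 -1.83 t 28.98 w 0.0272
shift [-1.5265 -0.7168  0.0021] turn -0.002 rows 9 1
```

Emit:
{"op": "arm_command", "data": {
  "motion": [
    {"tx": -0.15,"ty": -0.07,"turn": 0,"tz": 0,"hand": 1},
    {"tx": -0.3,"ty": -0.14,"turn": 0,"tz": 0,"hand": 1},
    {"tx": -0.45,"ty": -0.21,"turn": 0,"tz": 0,"hand": 1},
    {"tx": -0.6,"ty": -0.28,"turn": 0,"tz": 0,"hand": 1},
    {"tx": -0.75,"ty": -0.36,"turn": 0,"tz": 0,"hand": 1},
    {"tx": -0.9,"ty": -0.43,"turn": 0,"tz": 0,"hand": 1},
    {"tx": -1,"ty": -0.5,"turn": 0,"tz": 0,"hand": 1},
    {"tx": -1,"ty": -0.57,"turn": 0,"tz": 0,"hand": 1},
    {"tx": -1,"ty": -0.64,"turn": 0,"tz": 0,"hand": 1},
    {"tx": -1,"ty": -0.68,"turn": 0,"tz": 0,"hand": 1}
  ]
}}

```text
clock: 29.82
eef_pos: [0.6034, 0.0456, 0.2395]
tool_rot: [-2.008, 2.416, -0.001]
wrist_force: [-1.5, -0.1, -0.3]
grip_width: 0.0272
finger_force: 59.2
```

```bash
python3 -c "
from h import *
go(.6286,.15,.24,1.39+np.pi)"
```

```text
pose [0.6034 0.0456 0.2395] yaw -1.755 q6 -1.43 t 29.82 w 0.0272
shift [-0.5363 -0.0285 -0.0022] turn -0.002 rows 3 1
```

Emit:
{"op": "arm_command", "data": {
  "motion": [
    {"tx": -0.15,"ty": -0.02,"turn": 0,"tz": 0,"hand": 1},
    {"tx": -0.3,"ty": -0.02,"turn": 0,"tz": 0,"hand": 1},
    {"tx": -0.43,"ty": -0.02,"turn": 0,"tz": 0,"hand": 1},
    {"tx": -0.53,"ty": -0.02,"turn": 0,"tz": 0,"hand": 1},
    {"tx": -0.53,"ty": -0.02,"turn": 0,"tz": 0.1,"hand": 1},
    {"tx": -0.53,"ty": -0.02,"turn": 0,"tz": 0.2,"hand": 1},
    {"tx": -0.53,"ty": -0.02,"turn": 0,"tz": 0.3,"hand": 1},
    {"tx": -0.53,"ty": -0.02,"turn": 0,"tz": 0.35,"hand": 1},
    {"tx": -0.53,"ty": -0.02,"turn": 0,"tz": 0.35,"hand": 1},
    {"tx": -0.53,"ty": -0.02,"turn": 0,"tz": 0.35,"hand": 1}
  ]
}}

```text
clock: 30.65
eef_pos: [0.6255, 0.1485, 0.1698]
tool_rot: [2.007, -2.417, -0.0]
wrist_force: [-0.4, -0.4, -0.3]
grip_width: 0.0275
finger_force: 59.2
```

```bash
python3 -c "
from h import *
print(robot.get_obs()['wrist_force'])
m=robot.camera_model('wrist'); im=snap('wrist','w10'); 
go(.6286,.15,.135,1.39+np.pi)"
```

```text
[-0.37534463 -0.42079853 -0.3471583 ]
pose [0.6261 0.1486 0.1705] yaw -1.756 q6 -1.27 t 30.7 w 0.0274
shift [-0.0092 -0.0108  0.1776] turn -0.003 rows 1 1
```

View pics/w10.png

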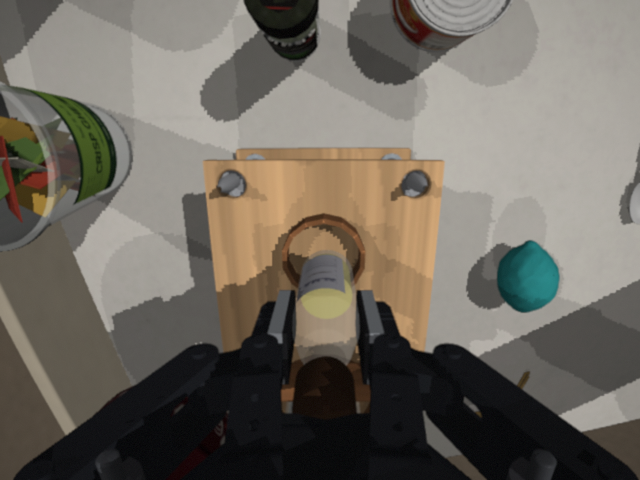

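The bottle hangs upright over the narrow well, in line with it. Lower it.

Emit:
{"op": "arm_command", "data": {
  "motion": [
    {"tx": -0.009,"ty": -0.008,"turn": 0,"tz": 0.02,"hand": 1},
    {"tx": -0.009,"ty": -0.008,"turn": 0,"tz": 0.06,"hand": 1},
    {"tx": -0.009,"ty": -0.008,"turn": 0,"tz": 0.1,"hand": 1},
    {"tx": -0.009,"ty": -0.008,"turn": 0,"tz": 0.13,"hand": 1},
    {"tx": -0.009,"ty": -0.008,"turn": 0,"tz": 0.16,"hand": 1},
    {"tx": -0.009,"ty": -0.008,"turn": 0,"tz": 0.17,"hand": 1},
    {"tx": -0.009,"ty": -0.008,"turn": 0,"tz": 0.17,"hand": 1},
    {"tx": -0.009,"ty": -0.008,"turn": 0,"tz": 0.17,"hand": 1}
  ]
}}

```text
clock: 31.37
eef_pos: [0.6275, 0.1503, 0.1353]
tool_rot: [2.007, -2.417, -0.0]
wrist_force: [-0.1, -0.0, -0.9]
grip_width: 0.0276
finger_force: 59.2
```

Emit:
{"op": "arm_command", "data": {
  "motion": [
    {"tx": 0,"ty": 0,"turn": 0,"tz": 0.009,"hand": 1},
    {"tx": 0,"ty": 0,"turn": 0,"tz": 0.009,"hand": 1},
    {"tx": 0,"ty": 0,"turn": 0,"tz": 0.009,"hand": 0.3},
    {"tx": 0,"ty": 0,"turn": 0,"tz": 0.009,"hand": 0},
    {"tx": 0,"ty": 0,"turn": 0,"tz": 0.009,"hand": -0.4},
    {"tx": 0,"ty": 0,"turn": 0,"tz": 0.009,"hand": -0.4},
    {"tx": 0,"ty": 0,"turn": 0,"tz": 0.009,"hand": -0.4},
    {"tx": 0,"ty": 0,"turn": 0,"tz": -0.1,"hand": -0.4},
    {"tx": 0,"ty": 0,"turn": 0,"tz": -0.25,"hand": -0.4},
    {"tx": 0,"ty": 0,"turn": 0,"tz": -0.4,"hand": -0.4},
    {"tx": 0,"ty": 0,"turn": 0,"tz": -0.55,"hand": -0.4},
    {"tx": 0,"ty": 0,"turn": 0,"tz": -0.7,"hand": -0.4}
  ]
}}

```text
clock: 32.37
eef_pos: [0.6273, 0.1503, 0.2769]
tool_rot: [-2.007, 2.417, -0.0]
wrist_force: [1.4, -0.9, -0.3]
grip_width: 0.0598
finger_force: 0.0
```

Emit:
{"op": "arm_command", "data": {
  "motion": [
    {"tx": 0,"ty": 0.2,"turn": 0,"tz": 0,"hand": -0.4},
    {"tx": 0,"ty": 0.4,"turn": 0,"tz": 0,"hand": -0.4},
    {"tx": 0,"ty": 0.6,"turn": 0,"tz": 0,"hand": -0.4},
    {"tx": 0,"ty": 0.8,"turn": 0,"tz": 0,"hand": -0.4},
    {"tx": 0,"ty": 0.8,"turn": 0,"tz": 0,"hand": -0.4},
    {"tx": 0,"ty": 0.8,"turn": 0,"tz": 0,"hand": -0.4}
  ]
}}

```text
clock: 32.87
eef_pos: [0.4687, 0.18, 0.276]
tool_rot: [-2.009, 2.415, -0.0]
wrist_force: [0.4, 0.3, 0.9]
grip_width: 0.0596
finger_force: 0.0
```

```bash
python3 -c "
from h import *
o=robot.get_obs();print(o['eef_pos'],o['grip_width'],o['clock'])
b=snap('scene','s9'); t=snap('top','t9')
cv2.imwrite('pics/f.png',np.hstack([cv2.resize(b[80:280,270:470],(400,400)),cv2.resize(t[130:230,170:270],(400,400))]))"
```

```text
[0.46869057 0.18002643 0.27598457] 0.05962711559354339 32.8667
```

View pics/f.png

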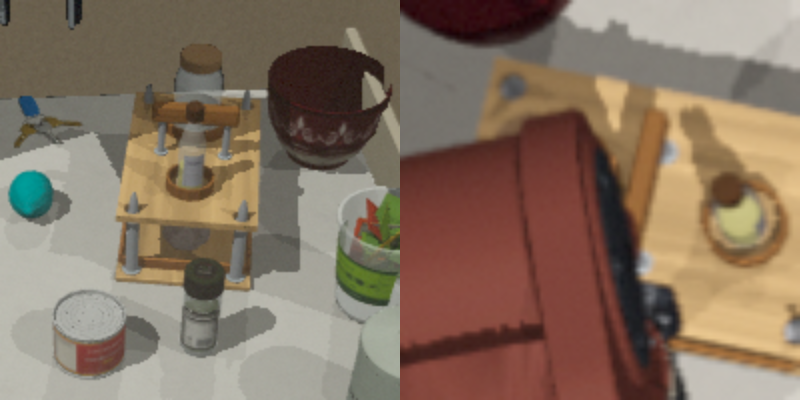

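Both stand upright in their wells, the tier is level, and the herb jar and tin have not been touched. Handing in.

```bash
python3 -c "
from h import *
print(robot.finish_job())"
```

```text
the job is handed in; nothing more can be done
None
```

The job is handed in, with no verdict returned: the lemon and garlic are in their bays, the tier is seated on all four posts, the jar and bottle stand upright in their wells, and the herb jar and bean tin were left alone.

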